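# Load the objectives and send the slide home

### The job

Draw the microscope's objective slide out to its stop by its front panel and screw every objective in the white storage block into a port of its own: set it on the port, back it off until it drops into the thread start, then run it in until its shoulder sits flat on the slide. When all are in, push the slide along its centre line fully home against its end stop, and leave the other things on the bench as they are.

Things in the scene. Friction and masses are not known exactly. Their poses are not given: they have to be found in the camera images.
- obj1_c (a point): microscope objective, upright in the storage block, 80 mm tall, black barrel, steel nose (absent in some starts). Point on its axis half-way up, 40 mm above its underside; z up the axis. Upward: threaded stub 22 mm long (27 mm core), flat shoulder, straight 46 mm barrel 44 mm long (grip here, any way round), 14 mm nose cone. Three thread lugs 120 degrees apart, one on the +x axis, 36 mm over all. 0.14 to 0.24 kg.
- obj2_c (a point): microscope objective, upright in the storage block, 80 mm tall, black barrel, steel nose (absent in some starts). Point on its axis half-way up, 40 mm above its underside; z up the axis. Upward: threaded stub 22 mm long (27 mm core), flat shoulder, straight 46 mm barrel 44 mm long (grip here, any way round), 14 mm nose cone. Three thread lugs 120 degrees apart, one on the +x axis, 36 mm over all. 0.14 to 0.24 kg.
- obj3_c (a point): microscope objective, upright in the storage block, 80 mm tall, black barrel, steel nose (absent in some starts). Point on its axis half-way up, 40 mm above its underside; z up the axis. Upward: threaded stub 22 mm long (27 mm core), flat shoulder, straight 46 mm barrel 44 mm long (grip here, any way round), 14 mm nose cone. Three thread lugs 120 degrees apart, one on the +x axis, 36 mm over all. 0.14 to 0.24 kg.
- port_rear (a point): threaded port nearest the front panel. Centre of its rim, level with the slide's top face (34 mm above the table), z up. Bore 39 mm; 1.4 mm of play all round the stub. Right-hand three-start thread, lead 24 mm a turn. Thread starts 120 degrees apart, one on the port's +x axis; each lets a lug fall in within about 10 degrees either side. All ports are alike, 84 mm apart.
- port_mid (a point): middle port, like port_rear. An objective set down at any angle either falls straight into the starts or rests on the thread ends, shoulder 9 to 16 mm above the rim. From there clockwise (seen from above) it butts on blunt stops; counter-clockwise, by up to 110 degrees, it climbs up to 4 mm, then drops 8 mm into the starts (shoulder about 7 mm above the rim) and meets a stop.
- port_lead (a point): port nearest the stage, like port_rear. From the thread starts, about 100 to 135 degrees clockwise under light downward pressure, sinking 24 mm a turn, bring the shoulder flat on the rim: the objective's centre point is then 18 mm above the rim. If held up while turned, its lugs butt on the thread instead of passing under it.
- panel (a point): centre of the outer face of the slide's front panel (130 wide, 56 high, 10 thick, lower edge 10 mm and upper edge 66 mm above the table, 32 mm higher than the slide's top face), on the slide's centre line, 32 mm above the table, 156 mm behind the middle port. x along the panel, y the way the slide goes in, z up. Pinch the panel from above at its middle to draw the slide; push it at its middle, along y.
- slide: the slide: loose aluminium bar along y, 272 long, 60 wide, 26 high, on 78 mm wide feet; panel at its -y end; 0.6 kg. Origin under the middle port, on the guide's base. Moves with 5 to 15 N; binds in the gibs when pushed some 30 mm or more off its centre line, and is freed by pushing at the centre or pulling back a little.
- block: loose white storage block, 70 across x, 270 along y, 30 high, 0.7 kg, origin under its middle; three wells 84 mm apart along y. The objectives hang in the wells by their shoulders, which rest on its top face 30 mm above the table (their centre points 48 mm above the table); lift them straight up by 25 mm to clear it. It may stay where it is or be shifted.
- guide: fixed guide: base 110 wide, 490 long, 8 thick. Origin on the table under the slide's centre line; y is the way the slide goes home, x across, z up. Two gib blocks at y = -0.05 to 0.01 (104 mm over all, top 32 mm above the table) hold the slide with 1.5 mm of play. Middle port at the start: y = 0.02 to 0.065; drawn out to its stop: -0.105; home on the end stop: 0.070.
- stage (a point): centre of the top of the fixed raised stage plate (150 across, 112 along the slide, top 114 mm and underside 104 mm above the table) on four posts at the guide's +y end. The leading port is under it when the slide is home; objectives in the slide pass beneath with 10 mm to spare.
- wash_bottle: bystander, not to be disturbed: white wash bottle with a red cap, 64 mm wide, 155 high. Origin at the middle of its underside.
- foam_block: bystander, not to be disturbed: black foam block 70 x 130 x 50 mm. Origin at the middle of its underside.
- post_holder: bystander, not to be disturbed: thin black post holder on a round 48 mm foot, 93 mm high. Origin at the middle of its underside.
- mirror_mount: bystander, not to be disturbed: square mirror mount on a short post, 87 mm high. Origin at the middle of its underside.
- driver: bystander, not to be disturbed: hand driver lying flat, 170 mm long. Origin at the middle of its underside.
- tissue_pack: bystander, not to be disturbed: flat pack of lens tissue, 100 x 75 x 18 mm. Origin at the middle of its underside.
- lens_post: bystander, not to be disturbed: small round lens on a post with a 44 mm foot, 86 mm high. Origin at the middle of its underside.

How it is judged:
On the way, in this order (a step that is already met when the one before it is completed fails the run):
1. the slide is drawn out to its stop (y of port_mid in the frame of guide below -0.09 m), for 0.2 s.
2. every objective present is screwed fully in while the slide is still drawn out (((horizontal distance between obj1_c and port_rear below 0.003 m and z of obj1_c in the frame of port_rear below 0.0198 m and angle between the z axis of obj1_c and the z axis of port_rear, either way round below 0.06 rad) or (horizontal distance between obj1_c and port_mid below 0.003 m and z of obj1_c in the frame of port_mid below 0.0198 m and angle between the z axis of obj1_c and the z axis of port_mid, either way round below 0.06 rad) or (horizontal distance between obj1_c and port_lead below 0.003 m and z of obj1_c in the frame of port_lead below 0.0198 m and angle between the z axis of obj1_c and the z axis of port_lead, either way round below 0.06 rad)) and ((horizontal distance between obj2_c and port_rear below 0.003 m and z of obj2_c in the frame of port_rear below 0.0198 m and angle between the z axis of obj2_c and the z axis of port_rear, either way round below 0.06 rad) or (horizontal distance between obj2_c and port_mid below 0.003 m and z of obj2_c in the frame of port_mid below 0.0198 m and angle between the z axis of obj2_c and the z axis of port_mid, either way round below 0.06 rad) or (horizontal distance between obj2_c and port_lead below 0.003 m and z of obj2_c in the frame of port_lead below 0.0198 m and angle between the z axis of obj2_c and the z axis of port_lead, either way round below 0.06 rad)) and ((horizontal distance between obj3_c and port_rear below 0.003 m and z of obj3_c in the frame of port_rear below 0.0198 m and angle between the z axis of obj3_c and the z axis of port_rear, either way round below 0.06 rad) or (horizontal distance between obj3_c and port_mid below 0.003 m and z of obj3_c in the frame of port_mid below 0.0198 m and angle between the z axis of obj3_c and the z axis of port_mid, either way round below 0.06 rad) or (horizontal distance between obj3_c and port_lead below 0.003 m and z of obj3_c in the frame of port_lead below 0.0198 m and angle between the z axis of obj3_c and the z axis of port_lead, either way round below 0.06 rad)) and y of port_mid in the frame of guide below -0.07 m), for 0.2 s.
3. the slide is pushed home against its stop (y of port_mid in the frame of guide above 0.066 m), for 0.2 s.
At the end, for the whole second after the job is handed in: every objective present is upright in a port of its own with its shoulder on the rim (axis within 3 mm of the port's axis, within 1.8 mm of fully down, within 0.06 rad of square), and the slide is home to within 4 mm of its stop and at rest (((horizontal distance between obj1_c and port_rear below 0.003 m and z of obj1_c in the frame of port_rear below 0.0198 m and angle between the z axis of obj1_c and the z axis of port_rear, either way round below 0.06 rad) or (horizontal distance between obj1_c and port_mid below 0.003 m and z of obj1_c in the frame of port_mid below 0.0198 m and angle between the z axis of obj1_c and the z axis of port_mid, either way round below 0.06 rad) or (horizontal distance between obj1_c and port_lead below 0.003 m and z of obj1_c in the frame of port_lead below 0.0198 m and angle between the z axis of obj1_c and the z axis of port_lead, either way round below 0.06 rad)) and ((horizontal distance between obj2_c and port_rear below 0.003 m and z of obj2_c in the frame of port_rear below 0.0198 m and angle between the z axis of obj2_c and the z axis of port_rear, either way round below 0.06 rad) or (horizontal distance between obj2_c and port_mid below 0.003 m and z of obj2_c in the frame of port_mid below 0.0198 m and angle between the z axis of obj2_c and the z axis of port_mid, either way round below 0.06 rad) or (horizontal distance between obj2_c and port_lead below 0.003 m and z of obj2_c in the frame of port_lead below 0.0198 m and angle between the z axis of obj2_c and the z axis of port_lead, either way round below 0.06 rad)) and ((horizontal distance between obj3_c and port_rear below 0.003 m and z of obj3_c in the frame of port_rear below 0.0198 m and angle between the z axis of obj3_c and the z axis of port_rear, either way round below 0.06 rad) or (horizontal distance between obj3_c and port_mid below 0.003 m and z of obj3_c in the frame of port_mid below 0.0198 m and angle between the z axis of obj3_c and the z axis of port_mid, either way round below 0.06 rad) or (horizontal distance between obj3_c and port_lead below 0.003 m and z of obj3_c in the frame of port_lead below 0.0198 m and angle between the z axis of obj3_c and the z axis of port_lead, either way round below 0.06 rad)) and y of port_mid in the frame of guide above 0.066 m and linear speed of slide below 0.01 m/s); the robot touches nothing.
It fails at once if a bystander is moved more than 40 mm or knocked over (distance of any of wash_bottle, foam_block, post_holder, mirror_mount, driver, tissue_pack, lens_post from where it was at the start of the episode above 0.04 m or angle between any of wash_bottle, foam_block, post_holder, mirror_mount, driver, tissue_pack, lens_post's own z axis and vertical above 0.5 rad).
Of obj1, obj2, obj3 only 2 to 3 are there at a start; the rules pass over those that are not, and their reading is None.
At some moment in a run one of block may be knocked a few centimetres aside while the robot is not near it.
It also fails if it takes over 210 s, if anything falls off the work surface, if the arm or the gripper's body presses on something with over 40 N, if the wrist force passes 120 N, or if a joint passes its speed limit or range.

### The arm

A 7-joint arm with a two-finger parallel gripper is mounted at the origin on the work surface. World frame = base frame: x ahead of the robot, y to its left, z up, the work surface at z = 0. Lengths are in m, angles in rad, forces in N, time in s.
With the tool pointing down it reaches from about 0.4 to 0.85 m from the base axis. Payload 10.4 kg.
Tool frame: the origin (TCP) lies between the finger pads; the fingertips stand 11 mm ahead of it and the grasp point (between the pads) lies 8 mm behind it; x points along the fingers, y is the direction in which the jaws open and shut, and the axes are right-handed (so a half turn about x gives the same grasp; the last joint's range is limited). The gripper opens to 87 mm and grips with 3 to 60 N. Pads are 19 mm wide; open, the fingers measure 117 mm over their backs; the gripper's body (75 mm by 190 mm) begins 51 mm behind the grasp point.
Start: joints at [-1.234, 0.332, -0.065, 1.46, 0.022, 1.35, -0.088], TCP at [0.22, 0.585, 0.203] pointing down, gripper open.
Joint ranges: [-2.6, 2.6], [-0.5, 2.12], [-1.47, 1.34], [0.16, 2.42], [-1.27, 4.41], [0.06, 2.06], [-2.6, 2.6]. Speed limits (rad/s): [2.22, 2.22, 2.79, 2.79, 3.14, 3.14, 3.14].

### API

Orientations are given as a unit quaternion [x, y, z, w].
In Python, from bench import r, cams, ticket gives the robot as it stands. The module is installed in compiled form; this text tells all that it offers.
- The arm moves only by the tool drive_tool, never from a script. Its argument "moves" is text: rows parted by semicolons, each of 5 numbers parted by spaces: the shift along the world's x, y, z in m, then the turn about the world's z in degrees, then the closure, from 0 (fully open) to 1 (shut). In form: x y z twist grip; .... A call has 1 to 20 rows; each row shifts and turns the commanded pose from where the row before left it; what a row does not reach is not made up. A row lasts 1/8 s, in which the tool goes at most 62.5 mm and 10.7 degrees, less where a joint would pass 70% of its speed; a pose out of reach is approached as far as the arm can. A call is refused whole if a number of a shift passes 0.0625 or a number of a turn 10.7, either way. A call with a gripper value outside its range is refused whole. The fingers move at their own pace and stop on an object; "newtons" is the grip in N (left out, the last holds). Time passes only in rows, so rows that do not move let the fingers close. It gives the time, the measured TCP pose, the force and the opening at its end, in the units of the state.
- r.read_state(): the state, without advancing time (a new reading comes with each control period).
- cams.camera(name): name is "side" or "top" or "wrist"; returns a dict with "color" (384x512x3 uint8, red, green, blue), "fx", "fy", "cx", "cy" (pixels), "extrinsics" (4x4, takes a point from camera to world coordinates). Camera axes: x right, y down, z forward; pixel columns grow to the right and rows downward; lengths in m; the calibration is good to about 2 mm. A picture is of the moment at which its call begins. There is no depth.
- ticket.close_job(): hands the job in, once; it reports no verdict.
The state is a dict: "time": time; "joint_positions": joint angles; "joint_vel": joint speeds; "joint_torque": joint torques, N m; "ee_pos": TCP position; "eef_rot": TCP orientation; "ft_force": force on the tool from outside, world axes, zero at the start; "torque": the same for the moment, N m; "width": finger opening in m.
Only numpy, scipy, OpenCV 4.12 (cv2) and the standard library are available. Lean on these libraries where they do the work, as an engineer would, in place of code of your own. Each camera call takes 0.05 s, during which the arm holds its last target.

## Working session

There is one attempt and no reset: what is moved stays moved. The work goes in short steps, Python scripts to look and compute and a tool call to move; the robot and the scene stay as the last step left them, time stands still between calls to the robot, and variables do not carry over. Pictures are saved under pics/ and viewed, and the job is handed in when it is done.

Besides the shell and the picture viewer there is one more tool, called after ">>>" as name(argument=value, ...) on one line, values as JSON. drive_tool: Moves the arm, as the interface text tells. Its arguments: {"type":"object","properties":{"moves":{"type":"string"},"newtons":{"type":"number"}},"required":["moves"]}

```bash
mkdir -p pics; ls; cat > h.py <<'E'
import numpy as np, cv2
from bench import r,cams,ticket
def snap(name,fn):
    c=cams.camera(name)
    cv2.imwrite('pics/'+fn,cv2.cvtColor(c['color'],cv2.COLOR_RGB2BGR))
    np.savez('pics/'+fn+'.npz',**{k:np.array(v) for k,v in c.items()})
    return c
def load(fn):
    return dict(np.load('pics/'+fn+'.npz'))
def unproj(c,u,v,z):
    E=np.array(c['extrinsics']); d=E[:3,:3]@np.array([(u-c['cx'])/c['fx'],(v-c['cy'])/c['fy'],1.])
    o=E[:3,3]; return o+d*(z-o[2])/d[2]
def proj(c,p):
    E=np.array(c['extrinsics']); q=E[:3,:3].T@(np.array(p)-E[:3,3])
    return np.array([c['fx']*q[0]/q[2]+c['cx'],c['fy']*q[1]/q[2]+c['cy']])
E
python3 - <<'E'
from h import *
np.set_printoptions(precision=4,suppress=True)
for n in ['side','top','wrist']:
    c=snap(n,n+'0.png'); print(n,c['fx'],c['fy'],c['cx'],c['cy']); print(np.array(c['extrinsics']))
print(r.read_state())
E
```

```text
pics
side 349.39122111334564 349.39122111334564 249.40171713716956 188.69087548405346
[[ 0.9505 -0.1727  0.2584  0.3563]
 [-0.3108 -0.5329  0.787  -0.7452]
 [ 0.0018 -0.8284 -0.5602  0.6508]
 [ 0.      0.      0.      1.    ]]
top 358.1524642506521 358.1524642506521 250.39940045045444 189.7918723801492
[[-0.0259 -0.9968  0.076   0.5013]
 [-0.9996  0.0265  0.006  -0.0007]
 [-0.008  -0.0759 -0.9971  1.2021]
 [ 0.      0.      0.      1.    ]]
wrist 292.8300562486931 292.8300562486931 255.05333810616486 190.5052818859286
[[ 0.3514  0.8986  0.2626  0.1493]
 [ 0.9362 -0.3368 -0.1003  0.6111]
 [-0.0017  0.2811 -0.9597  0.3837]
 [ 0.      0.      0.      1.    ]]
{'time': 0.15, 'joint_positions': array([-1.2336,  0.3327, -0.0647,  1.4607,  0.0216,  1.3499, -0.0885]), 'joint_vel': array([ 0.0006, -0.0033, -0.0015, -0.0015, -0.0013,  0.0008, -0.002 ]), 'joint_torque': array([  0.0008, -62.3634,   0.0248, -39.014 ,  -0.0613,   0.0372,
         0.0001]), 'ee_pos': array([0.2199, 0.5847, 0.2022]), 'eef_rot': array([ 0.1262,  0.6957, -0.1269,  0.6956]), 'ft_force': array([ 0.3398,  1.0826, -0.5589]), 'torque': array([-0.0125,  0.0035, -0.0159]), 'width': 0.08702050744038885}
```

The top view shows the guide along world y, with the stage at (195,233), the slide at cols 212-272, and the front panel at about col 272. The block holds two objectives at about (294,175) and (320,172), and the well at (267,178) is empty. I'll zoom in.

```bash
python3 - <<'E'
from h import *
im=cv2.imread('pics/top0.png')
z=cv2.resize(im[150:270,165:345],None,fx=4.4,fy=4.4,interpolation=cv2.INTER_CUBIC); cv2.imwrite('pics/top0z.png',z)
im=cv2.imread('pics/side0.png')
z=cv2.resize(im[150:310,140:330],None,fx=3.7,fy=3.7,interpolation=cv2.INTER_CUBIC); cv2.imwrite('pics/side0z.png',z)
E
python3 - <<'E'
from h import *
np.set_printoptions(precision=4,suppress=True)
c=load('top0.png')
P=lambda u,v,z:unproj(c,165+u/4.4-.4,150+v/4.4-.4,z)
for n,u,v,z in [('mid',271,376,.034),('rear',385,379,.034),('panelA',480,300,.066),('panelB',471,472,.066),('gA',710,320,.008),('gB',705,465,.008),
 ('well',453,123,.03),('blk1',380,82,.03),('blk2',741,48,.03),('blk3',751,143,.03),('blk4',388,178,.03),('tipA',574,103,.088),('tipB',690,93,.088),('stA',60,265,.114),('stB',222,270,.114),('stC',212,487,.114),('stD',50,480,.114)]:
    print(n,P(u,v,z))
s=load('side0.png')
S=lambda u,v,z:unproj(s,140+u/3.7-.4,150+v/3.7-.4,z)
for n,u,v,z in [('lead',178,153,.034),('mid',187,211,.034),('rear',196,276,.034),('panel edge L',113,318,.066),('panel edge R',297,290,.066),('gA',335,548,.008),('gB',157,580,.008),('well',466,275,.03),('tipA',519,281,.088),('tipB',575,361,.088),('post foot',422,183,0)]:
    print(n,S(u,v,z))
E
```

```text
mid [0.4454 0.0887 0.034 ]
rear [0.441  0.0048 0.034 ]
panelA [ 0.4973 -0.0651  0.066 ]
panelB [ 0.3753 -0.0549  0.066 ]
gA [ 0.4776 -0.2411  0.008 ]
gB [ 0.3697 -0.2328  0.008 ]
well [ 0.6296 -0.051   0.03  ]
blk1 [0.6619 0.0027 0.03  ]
blk2 [ 0.6802 -0.2683  0.03  ]
blk3 [ 0.6086 -0.2726  0.03  ]
blk4 [ 0.5896 -0.0014  0.03  ]
tipA [ 0.6352 -0.1349  0.088 ]
tipB [ 0.6401 -0.2175  0.088 ]
stA [0.5291 0.2267 0.114 ]
stB [0.5227 0.1149 0.114 ]
stC [0.375  0.1244 0.114 ]
stD [0.3825 0.2351 0.114 ]
lead [0.4538 0.1687 0.034 ]
mid [0.4466 0.0857 0.034 ]
rear [0.4388 0.0043 0.034 ]
panel edge L [ 0.3733 -0.0608  0.066 ]
panel edge R [ 0.4982 -0.071   0.066 ]
gA [ 0.4757 -0.2444  0.008 ]
gB [ 0.3693 -0.2341  0.008 ]
well [ 0.631  -0.0518  0.03  ]
tipA [ 0.6371 -0.1335  0.088 ]
tipB [ 0.6411 -0.2157  0.088 ]
post foot [0.651  0.1089 0.    ]
```

```bash
cat >> h.py <<'E'
from scipy.spatial.transform import Rotation as R
def st():
    s=r.read_state(); M=R.from_quat(s['eef_rot']).as_matrix()
    a=np.degrees(np.arctan2(M[1,1],M[0,1]))
    print('t %.2f'%s['time'],'p',np.round(s['ee_pos'],4),'jaw %.1f'%a,'xdir',np.round(M[:,0],3),'F',np.round(s['ft_force'],1),'T',np.round(s['torque'],2),'w %.4f'%s['width'],'q',np.round(s['joint_positions'],2))
    return s
E
python3 -c "
from h import *
st()"
```

```text
t 0.15 p [0.2199 0.5847 0.2022] jaw 69.4 xdir [-0.    -0.001 -1.   ] F [ 0.3  1.1 -0.6] T [-0.01  0.   -0.02] w 0.0870 q [-1.23  0.33 -0.06  1.46  0.02  1.35 -0.09]
```

>>> drive_tool(moves="0.0225 -0.0356 0.01 0 0;0.0225 -0.0356 0.01 0 0;0.0225 -0.0356 0.01 0 0;0.0225 -0.0356 0 0 0;0.0225 -0.0356 0 2 0;0.0225 -0.0356 0 2 0;0.0225 -0.0356 0 2 0;0.0225 -0.0356 0 2 0;0.0035 -0.0362 0 2 0;0.0035 -0.0362 0 2 0;0.0035 -0.0362 0 2 0;0.0035 -0.0362 0 2 0;0.0035 -0.0362 0 0 0;0.0035 -0.0362 0 0 0;0.0035 -0.0362 0 0 0;0.0035 -0.0362 -0.01 0 0;0.0035 -0.0362 -0.01 0 0;0.0035 -0.0362 -0.01 0 0;0 0 0 0 0;0 0 0 0 0")

```text
time: 2.65
ee_pos: [0.435, -0.0612, 0.2029]
eef_rot: [0.028, 0.707, -0.028, 0.706]
ft_force: [-0.0, 0.3, 0.4]
width: 0.0871
```

```bash
python3 -c "
from h import *
st()
c=snap('wrist','w1.png'); snap('top','t1.png'); print(c['extrinsics'])"
```

```text
t 2.65 p [ 0.435  -0.0612  0.2029] jaw 85.4 xdir [-0.  0. -1.] F [-0.   0.3  0.4] T [ 0.02 -0.03  0.01] w 0.0871 q [-0.55 -0.13  0.55  1.94  0.07  1.31  1.47]
[[ 7.95235822e-02  9.56739347e-01  2.79867508e-01  3.59575042e-01]
 [ 9.96832984e-01 -7.63126842e-02 -2.23690921e-02 -5.59694927e-02]
 [-4.39498513e-05  2.80760033e-01 -9.59777996e-01  3.84494491e-01]
 [ 0.00000000e+00  0.00000000e+00  0.00000000e+00  1.00000000e+00]]
```

The wrist view shows the ports at about (309,169), (376,169) and (440,170), and the panel's top edge along col 254, rows 117-231. I'll cross-check these against the top view.

```bash
python3 -c "
from h import *
np.set_printoptions(precision=4,suppress=True)
c=load('w1.png')
for n,u,v,z in [('rear',309,169.5,.034),('mid',376,169.5,.034),('lead',440,170,.034),('pA',254,117,.066),('pB',254,231,.066)]: print(n,unproj(c,u,v,z))
"
```

```text
rear [0.4404 0.0037 0.034 ]
mid [0.4469 0.0852 0.034 ]
lead [0.4537 0.1632 0.034 ]
pA [ 0.3718 -0.0581  0.066 ]
pB [ 0.502  -0.0686  0.066 ]
```

>>> drive_tool(moves="0.002 -0.002 -0.037 0 0;0 0 -0.037 0 0;0 0 -0.037 0 0;0 0 -0.035 0 0;0 0 0 0 0;0 0 0 0 1;0 0 0 0 1;0 0 0 0 1;0 0 0 0 1;0 0 0 0 1;0 0 0 0 1", newtons=25)

```text
time: 4.12
ee_pos: [0.437, -0.0638, 0.0569]
eef_rot: [0.029, 0.707, -0.028, 0.707]
ft_force: [-0.1, 0.3, 0.4]
width: 0.0352
```

```bash
python3 -c "
from h import *
st()"
```

```text
t 4.12 p [ 0.437  -0.0638  0.0569] jaw 85.4 xdir [-0.  0. -1.] F [-0.1  0.3  0.4] T [ 0.02 -0.   -0.02] w 0.0352 q [-0.54  0.07  0.6   2.12 -0.05  0.97  1.58]
```

Still closing.

>>> drive_tool(moves="0 0 0 0 1;0 0 0 0 1;0 0 0 0 1;0 0 0 0 1;0 0 0 0 1")

```text
time: 4.75
ee_pos: [0.437, -0.0638, 0.0569]
eef_rot: [0.028, 0.707, -0.028, 0.707]
ft_force: [0.6, 0.0, -0.4]
width: 0.0005
```

```bash
python3 -c "
from h import *
st()
snap('wrist','w2.png'); snap('side','s2.png')
im=cv2.imread('pics/s2.png')
cv2.imwrite('pics/s2z.png',cv2.resize(im[130:310,140:330],None,fx=3.3,fy=3.3,interpolation=cv2.INTER_CUBIC))"
```

```text
t 4.75 p [ 0.437  -0.0638  0.0569] jaw 85.4 xdir [-0.  0. -1.] F [ 0.6  0.  -0.4] T [ 0.   -0.02  0.01] w 0.0005 q [-0.54  0.07  0.6   2.12 -0.05  0.97  1.58]
```

```bash
python3 -c "
from h import *
im=cv2.imread('pics/w2.png')
cv2.imwrite('pics/w2z.png',cv2.resize(im[190:340,160:350],None,fx=4,fy=4,interpolation=cv2.INTER_CUBIC))
im=cv2.imread('pics/s2.png')
cv2.imwrite('pics/s2zz.png',cv2.resize(im[190:270,160:230],None,fx=7,fy=7,interpolation=cv2.INTER_CUBIC))
s=load('s2.png');w=load('w2.png')
for z in (.046,.057,.065,.075):
  p=[.437,-.0638,z]; print(z,proj(s,p),proj(w,p))"
```

```text
0.046 [196.32279707 237.0085758 ] [256.15428235 216.76066771]
0.057 [195.9628341  233.76516819] [256.20914235 222.81073103]
0.065 [195.69789532 231.37796587] [256.2529165  227.63822598]
0.075 [195.36292568 228.35975803] [256.31294141 234.25788434]
```

```bash
python3 -c "
from h import *
s=load('s2.png');w=load('w2.png'); print(w['extrinsics'])
for x in (.4275,.437,.4465):
 for z in (.046,.057,.067,.077):
  p=[x,-.0638,z]; print(x,z,(proj(s,p)-[160,190])*7,(proj(w,p)-[160,190])*4)
print('panel top centre ', (proj(s,[.437,-.0638,.066])-[160,190])*7,(proj(w,[.40,-.061,.066])-[160,190])*4)"
```

```text
[[ 7.97717708e-02  9.56677261e-01  2.80009078e-01  3.61608472e-01]
 [ 9.96813115e-01 -7.64807334e-02 -2.26784390e-02 -5.84892114e-02]
 [-2.80647240e-04  2.80925820e-01 -9.59729443e-01  2.38459383e-01]
 [ 0.00000000e+00  0.00000000e+00  0.00000000e+00  1.00000000e+00]]
0.4275 0.046 [228.5219139  334.48045644] [380.30804329  56.04837519]
0.4275 0.057 [225.81645963 311.75143988] [380.29446755  77.7892735 ]
0.4275 0.067 [223.32413983 290.81300509] [380.28076768  99.72895358]
0.4275 0.077 [220.79994728 269.60680149] [380.26555242 124.09546485]
0.437 0.046 [254.25957951 329.06003057] [384.6171294  107.04267084]
0.437 0.057 [251.7398387  306.35617735] [384.83656941 131.24292413]
0.437 0.067 [249.41868679 285.44168807] [385.05770144 155.62977743]
0.437 0.077 [247.06793402 264.26048347] [385.30292443 182.67342585]
0.4465 0.046 [279.85660055 323.66922485] [388.81631568 156.73639726]
0.4465 0.057 [277.52057997 300.99060108] [389.25665335 183.26060885]
0.4465 0.067 [275.36874694 280.10011229] [389.69977331 209.95241505]
0.4465 0.077 [273.18954877 258.94395652] [390.19045041 239.50887604]
panel top centre  [249.65212474 287.54505559] [384.25351086 -74.56032417]
```

>>> drive_tool(moves="0 0 0.03 0 0.9;0 -0.03 0.03 0 0.9;0 -0.03 0.03 0 0.8;0 0 0 0 0.8")

```text
time: 5.35
ee_pos: [0.4382, -0.126, 0.1488]
eef_rot: [0.03, 0.705, -0.03, 0.708]
ft_force: [0.2, -0.2, 0.2]
width: 0.0158
```

```bash
python3 -c "
from h import *
s0=st()
c=snap('side','s3.png')
im=cv2.imread('pics/s3.png')
for dz in (-.011,0,.008): 
  u=proj(c,s0['ee_pos']+[0,0,dz]); print(u); cv2.circle(im,tuple(int(round(x*16)) for x in u),16,(0,0,255),-1,shift=4)
cv2.imwrite('pics/s3z.png',cv2.resize(im[170:270,150:250],None,fx=6,fy=6,interpolation=cv2.INTER_CUBIC))"
```

```text
t 5.35 p [ 0.4382 -0.126   0.1488] jaw 85.2 xdir [ 0.004  0.    -1.   ] F [ 0.2 -0.2  0.2] T [0.02 0.01 0.03] w 0.0158 q [-0.49 -0.04  0.66  1.99  0.03  1.18  1.65]
[198.68342913 224.13720214]
[198.29627134 220.38234222]
[198.01088528 217.61451805]
```

```bash
python3 -c "
from h import *
im=cv2.imread('pics/s3.png')[195:235,175:225]
im=np.clip((im/255.)**.5*255,0,255).astype(np.uint8)
cv2.imwrite('pics/s3y.png',cv2.resize(im,None,fx=12,fy=12,interpolation=cv2.INTER_CUBIC))"
```

>>> drive_tool(moves="0 0.031 0 0 1;0 0.031 0 0 1;0 0 -0.03 0 1;0 0 -0.03 0 1;0 0 -0.03 0 1;0 0 -0.003 0 1;0 0 -0.002 0 1;0 0 -0.002 0 1;0 0 -0.002 0 1;0 0 0 0 1")

```text
time: 6.65
ee_pos: [0.4372, -0.0617, 0.0481]
eef_rot: [0.029, 0.706, -0.028, 0.707]
ft_force: [-0.6, -0.4, -0.1]
width: 0.0005
```

>>> drive_tool(moves="0 0 -0.002 0 1;0 0 -0.002 0 1;0 0 -0.002 0 1;0 0 0 0 1")

```text
time: 7.15
ee_pos: [0.4378, -0.0624, 0.0461]
eef_rot: [0.03, 0.707, -0.028, 0.706]
ft_force: [-30.5, -0.9, 77.2]
width: 0.0003
```

```bash
python3 -c "
from h import *
s0=st()
snap('wrist','w4.png')
c=snap('side','s4.png')
im=cv2.imread('pics/s4.png')
im=cv2.imread('pics/s4.png')[190:260,155:245]
im=np.clip((im/255.)**.5*255,0,255).astype(np.uint8)
cv2.imwrite('pics/s4z.png',cv2.resize(im,None,fx=8,fy=8,interpolation=cv2.INTER_CUBIC))"
```

```text
t 7.15 p [ 0.4378 -0.0624  0.0461] jaw 85.3 xdir [-0.     0.002 -1.   ] F [-30.5  -0.9  77.2] T [-0.22  7.05  0.05] w 0.0003 q [-0.53  0.09  0.6   2.13 -0.07  0.94  1.59]
```

Contact force is high, so I'll back off. This contact puts the closed fingertips about 19 mm above the reported TCP, against the documented 11 mm below it, and the pictures agree. I'll plan with tip z ≈ TCP z + 0.019.

>>> drive_tool(moves="0 0 0.01 0 1;0 -0.001 0.02 0 0;0 0 0 0 0;0 0 0 0 0;0 0 0 0 0;0 0 0 0 0;0 0 0 0 0;0 0 0 0 0;0 0 0 0 0;0 0 0 0 0")

```text
time: 8.5
ee_pos: [0.437, -0.0628, 0.0719]
eef_rot: [0.029, 0.707, -0.028, 0.707]
ft_force: [0.1, -1.2, 0.1]
width: 0.0818
```

```bash
python3 -c "
from h import *
s0=st()
snap('wrist','w5.png')
c=snap('side','s5.png')
im=cv2.imread('pics/s5.png')[180:260,150:250]
im=np.clip((im/255.)**.5*255,0,255).astype(np.uint8)
cv2.imwrite('pics/s5z.png',cv2.resize(im,None,fx=7,fy=7,interpolation=cv2.INTER_CUBIC))"
```

```text
t 8.50 p [ 0.437  -0.0628  0.0719] jaw 85.4 xdir [ 0.  0. -1.] F [ 0.1 -1.2  0.1] T [ 0.07  0.01 -0.06] w 0.0818 q [-0.54  0.04  0.6   2.11 -0.03  1.    1.56]
```

```bash
python3 -c "
from h import *
c=load('s5.png')
for y in(-.104,-.118):
  for z in (.061,.072,.082,.092): print(y,z,proj(c,[.437,y,z]))"
```

```text
-0.104 0.061 [198.95050942 242.94218655]
-0.104 0.072 [198.59264009 239.58897054]
-0.104 0.082 [198.26277027 236.49810832]
-0.104 0.092 [197.92849284 233.36594714]
-0.118 0.061 [200.09186732 246.73509316]
-0.118 0.072 [199.7376824  243.36569223]
-0.118 0.082 [199.41114936 240.25934679]
-0.118 0.092 [199.08019521 237.11094285]
```

>>> drive_tool(moves="0 0 -0.02 0 0;0 0 -0.01 0 0;0 0 -0.005 0 0;0 0 -0.003 0 0;0 0 0 0 0")

```text
time: 9.22
ee_pos: [0.4371, -0.0628, 0.034]
eef_rot: [0.028, 0.707, -0.028, 0.707]
ft_force: [-0.0, 0.3, -0.4]
width: 0.0872
```

>>> drive_tool(moves="0 0 -0.003 0 0;0 0 -0.003 0 1;0 0 0 0 1;0 0 0 0 1;0 0 0 0 1;0 0 0 0 1;0 0 0 0 1;0 0 0 0 1;0 0 0 0 1;0 0 0 0 1;0 0 0 0 1;0 0 0 0 1;0 0 0 0 1", newtons=30)

```text
time: 10.85
ee_pos: [0.437, -0.0628, 0.0279]
eef_rot: [0.028, 0.707, -0.028, 0.707]
ft_force: [-0.5, 0.5, -0.5]
width: 0.0097
```

>>> drive_tool(moves="-0.0008 -0.01 0 0 1;-0.0016 -0.02 0 0 1;-0.0016 -0.02 0 0 1;-0.0016 -0.02 0 0 1;-0.0016 -0.02 0 0 1;-0.0016 -0.02 0 0 1;-0.0016 -0.02 0 0 1;-0.0016 -0.02 0 0 1;-0.0008 -0.008 0 0 1;0 0 0 0 1")

```text
time: 12.1
ee_pos: [0.4239, -0.222, 0.0279]
eef_rot: [0.028, 0.707, -0.029, 0.706]
ft_force: [-0.7, -3.5, 0.2]
width: 0.0095
```

>>> drive_tool(moves="-0.0002 -0.003 0 0 1;-0.0002 -0.003 0 0 1;-0.0002 -0.002 0 0 1;0 0 0 0 1")

```text
time: 12.6
ee_pos: [0.4241, -0.2275, 0.0279]
eef_rot: [0.028, 0.707, -0.028, 0.707]
ft_force: [1.0, 6.6, 3.1]
width: 0.01
```

>>> drive_tool(moves="-0.0002 -0.002 0 0 1;0 0 0 0 1")

```text
time: 12.85
ee_pos: [0.4238, -0.2298, 0.0279]
eef_rot: [0.028, 0.706, -0.028, 0.707]
ft_force: [0.5, 5.1, 2.9]
width: 0.0097
```

```bash
python3 -c "
from h import *
st()
c=snap('wrist','w6.png'); snap('top','t6.png')
im=cv2.imread('pics/t6.png')
cv2.imwrite('pics/t6z.png',cv2.resize(im[150:270,165:345],None,fx=4.4,fy=4.4,interpolation=cv2.INTER_CUBIC))"
```

```text
t 12.85 p [ 0.4238 -0.2298  0.0279] jaw 85.4 xdir [ 0.     0.001 -1.   ] F [0.5 5.1 2.9] T [ 1.15 -0.18 -0.01] w 0.0097 q [-0.24  0.24  0.72  2.05 -0.2   0.92  2.07]
```

>>> drive_tool(moves="-0.0002 -0.002 0 0 1;-0.0002 -0.002 0 0 1;0 0 0 0 1")

```text
time: 13.32
ee_pos: [0.4238, -0.2307, 0.0279]
eef_rot: [0.029, 0.707, -0.026, 0.706]
ft_force: [-0.8, 17.5, 11.3]
width: 0.0098
```

>>> drive_tool(moves="0.0003 0.003 0 0 1;0 0 0 0 0.2;0 0 0 0 0.2;0 0 0 0 0.2;0 0 0 0 0.2;0 0 0 0 0.1;0 0 0 0 0;0 0 0.03 0 0;0 0 0.04 0 0;0 0 0.05 -5 0;0.03 0 0.02 -10 0;0.03 0 0 -10 0;0.03 0 0 -10 0;0.03 0 0 -10 0;0.03 0.004 0 -10 0;0.03 0.004 0 -10 0;0.02 0.002 0 -10 0;0.017 0.002 0 -10 0;0 0 0 0 0;0 0 0 0 0")

```text
time: 15.82
ee_pos: [0.6396, -0.2202, 0.1678]
eef_rot: [0.497, 0.502, -0.498, 0.502]
ft_force: [0.2, -0.3, -0.5]
width: 0.0871
```

```bash
python3 -c "
from h import *
st()
c=snap('wrist','w7.png'); snap('top','t7.png'); snap('side','s7.png')
im=cv2.imread('pics/t7.png')
cv2.imwrite('pics/t7z.png',cv2.resize(im[150:270,165:345],None,fx=4.4,fy=4.4,interpolation=cv2.INTER_CUBIC))"
```

```text
t 15.82 p [ 0.6396 -0.2202  0.1678] jaw 0.6 xdir [-0. -0. -1.] F [ 0.2 -0.3 -0.5] T [-0.04  0.05 -0.06] w 0.0871 q [-0.32  0.6   0.89  1.39 -0.46  1.37  0.58]
```

```bash
python3 -c "
from h import *
np.set_printoptions(precision=4,suppress=True)
c=load('w7.png')
for n,u,v,z in [('B',257.5,190,.088),('A',252,95,.088),('Bcone',257,186,.074),('Acone',252,95,.074),('rear',56.5,124,.034),('mid',45.5,36,.034)]: print(n,unproj(c,u,v,z))
t=load('t7.png')
for n,u,v,z in [('A',574,103,.088),('lead',385,380,.034),('mid',498,386,.034)]: print(n,unproj(t,165+u/4.4-.4,150+v/4.4-.4,z))
s=load('s7.png')
im=cv2.imread('pics/s7.png')[155:320,160:345]
cv2.imwrite('pics/s7z.png',cv2.resize(im,None,fx=4,fy=4,interpolation=cv2.INTER_CUBIC))
for x in(-.0435,0,.0435):
  for z in(-.011,0,.01,.02,.03): print(x,z,(proj(s,[.6396+x,-.2202,.1678+z])-[160,155])*4)
"
```

```text
B [ 0.6433 -0.2201  0.088 ]
A [ 0.6376 -0.1362  0.088 ]
Bcone [ 0.6429 -0.2202  0.074 ]
Acone [ 0.6374 -0.1358  0.074 ]
rear [ 0.4314 -0.1657  0.034 ]
mid [ 0.4358 -0.0821  0.034 ]
A [ 0.6352 -0.1349  0.088 ]
lead [0.4403 0.0048 0.034 ]
mid [ 0.4338 -0.0782  0.034 ]
-0.0435 -0.011 [476.4116 298.3119]
-0.0435 0 [477.4298 282.5865]
-0.0435 0.01 [478.3702 268.0634]
-0.0435 0.02 [479.3249 253.3188]
-0.0435 0.03 [480.2943 238.3476]
0 -0.011 [550.3823 282.1442]
0 0 [551.9875 266.5206]
0 0.01 [553.4697 252.095 ]
0 0.02 [554.9742 237.4527]
0 0.03 [556.5014 222.5887]
0.0435 -0.011 [622.2056 266.4457]
0.0435 0 [624.3635 250.9249]
0.0435 0.01 [626.3556 236.5973]
0.0435 0.02 [628.3771 222.0577]
0.0435 0.03 [630.4287 207.3013]
```

>>> drive_tool(moves="0.0024 0.001 0 10 0;0 0 -0.02 10 0;0 0 -0.03 10 0;0 0 -0.03 10 0;0 0 -0.03 5 0;0 0 -0.012 0 0;0 0 -0.01 0 0;0 0 0 0 0;0 0 0 0 0.6;0 0 0 0 0.6;0 0 0 0 0.6;0 0 0 0 0.6;0 0 0 0 0.6", newtons=8)

```text
time: 17.6
ee_pos: [0.6426, -0.2189, 0.0359]
eef_rot: [0.268, 0.654, -0.268, 0.654]
ft_force: [0.4, -0.4, 0.3]
width: 0.0455
```

```bash
python3 -c "
from h import *
st()
snap('side','s8.png')
im=cv2.imread('pics/s8.png')[155:320,160:345]
cv2.imwrite('pics/s8z.png',cv2.resize(im,None,fx=4,fy=4,interpolation=cv2.INTER_CUBIC))"
```

```text
t 17.60 p [ 0.6426 -0.2189  0.0359] jaw 45.4 xdir [-0. -0. -1.] F [ 0.4 -0.4  0.3] T [ 0.17 -0.15 -0.03] w 0.0455 q [-0.2   0.66  0.66  1.51 -0.43  1.12  1.34]
```

>>> drive_tool(moves="0 0 0 0 0.2;0 0 0 0 0.2;0 0 0 0 0.2;0 0 0 -10 0.2;0 0 0 -10 0.2;0 0 0 -10 0.2;0 0 0 -10 0.2;0 0 0 -10 0.2;0 0 0 -10 0.2;0 0 0 -10 0.2;0 0 0 -10 0.2;0 0 0 -10 0.2;0 0 0 0 0.2;0 0 0 0 0.7;0 0 0 0 0.7;0 0 0 0 0.7;0 0 0 0 0.7;0 0 0 0 0.7", newtons=40)

```text
time: 19.9
ee_pos: [0.6427, -0.2188, 0.0359]
eef_rot: [0.652, 0.273, -0.652, 0.273]
ft_force: [-0.7, 0.7, 0.6]
width: 0.0455
```

>>> drive_tool(moves="0 0 0.02 0 0.7;0 0 0.03 0 0.7;0 0 0.04 0 0.7;-0.03 0 0.025 0 0.7;-0.04 -0.004 0 9 0.7;-0.04 -0.004 0 9 0.7;-0.04 -0.004 0 9 0.7;-0.035 -0.004 0 9 0.7;-0.028 -0.004 0 9 0.7;0 0 0 0 0.7;0 0 0 0 0.7")

```text
time: 21.28
ee_pos: [0.4305, -0.2386, 0.1516]
eef_rot: [0.499, 0.501, -0.498, 0.502]
ft_force: [0.4, 0.7, -2.9]
width: 0.0451
```

```bash
python3 -c "
from h import *
st()
snap('wrist','w9.png');snap('side','s9.png')"
```

```text
t 21.27 p [ 0.4305 -0.2386  0.1516] jaw 0.3 xdir [ 0.002  0.001 -1.   ] F [ 0.4  0.7 -2.9] T [-0.07  0.04 -0.04] w 0.0451 q [-0.72  0.11  1.22  1.92 -0.11  1.19  0.55]
```

```bash
python3 -c "
from h import *
im=cv2.imread('pics/w9.png')
cv2.imwrite('pics/w9z.png',cv2.resize(im[0:210,170:330],None,fx=4,fy=4,interpolation=cv2.INTER_CUBIC)[:600*2])
z=cv2.resize(im[60:200,170:330],None,fx=4.5,fy=4.5,interpolation=cv2.INTER_CUBIC);cv2.imwrite('pics/w9z.png',z)
w=load('w9.png');print(proj(w,[.4305,-.2386,.21]))"
```

```text
[252.09995979 271.20260214]
```

```bash
python3 -c "
from h import *
c=load('w9.png')
print(unproj(c,251.9,106.6,.034), unproj(c,260,13,.034))
print('panel', unproj(c,170+35/4.5-.4,60+520/4.5-.4,.066),unproj(c,170+650/4.5-.4,60+567/4.5-.4,.066))"
```

```text
[ 0.42862792 -0.1641202   0.034     ] [ 0.43571611 -0.08270722  0.034     ]
panel [ 0.35934064 -0.22604363  0.066     ] [ 0.48792981 -0.23546898  0.066     ]
```

>>> drive_tool(moves="0 0 0 0 0.7;0 0 0 0 0.7")

```text
time: 21.62
ee_pos: [0.4298, -0.2389, 0.1508]
eef_rot: [0.498, 0.502, -0.499, 0.502]
ft_force: [0.8, -0.5, -1.7]
width: 0.0454
```

```bash
python3 -c "
from h import *
s0=st()
w=snap('wrist','w10.png'); print(w['extrinsics']); print(load('w9.png')['extrinsics'])
im=cv2.imread('pics/w10.png')
z=cv2.resize(im[60:200,170:330],None,fx=4.5,fy=4.5,interpolation=cv2.INTER_CUBIC);cv2.imwrite('pics/w10z.png',z)
print(proj(w,s0['ee_pos']+[0,0,.06]))"
```

```text
t 21.62 p [ 0.4298 -0.2389  0.1508] jaw 0.4 xdir [-0.001 -0.001 -1.   ] F [ 0.8 -0.5 -1.7] T [-0.06  0.06 -0.04] w 0.0454 q [-0.72  0.11  1.22  1.92 -0.11  1.19  0.55]
[[ 9.99974629e-01  7.03158187e-03  1.13913941e-03  4.30947709e-01]
 [ 7.06709861e-03 -9.59282037e-01 -2.82361524e-01 -1.62495867e-01]
 [-8.92692205e-04  2.82362411e-01 -9.59307392e-01  3.32334785e-01]
 [ 0.00000000e+00  0.00000000e+00  0.00000000e+00  1.00000000e+00]]
[[ 0.99998135  0.00527698  0.00307459  0.4312758 ]
 [ 0.00592779 -0.95979248 -0.28064792 -0.16248064]
 [ 0.00147     0.28066091 -0.95980586  0.33320798]
 [ 0.          0.          0.          1.        ]]
[251.76598516 273.20994987]
```

```bash
python3 -c "
from h import *
np.set_printoptions(precision=4,suppress=True)
for k in range(4):
  s0=r.read_state(); c=cams.camera('wrist'); print(s0['ee_pos'], np.array(c['extrinsics'])[:3,3]-s0['ee_pos'], unproj(c,252.4,105.9,.034))
c=load('w10.png'); print(unproj(c,252.4,105.9,.034))
c=load('w7.png'); print(c['extrinsics'][:3,3]-[ 0.6396 ,-0.2202 , 0.1678])
"
```

```text
[ 0.4298 -0.239   0.1508] [0.0011 0.0764 0.1815] [ 0.4281 -0.164   0.034 ]
[ 0.4298 -0.2389  0.1508] [0.0011 0.0764 0.1815] [ 0.428  -0.1639  0.034 ]
[ 0.4298 -0.2389  0.1508] [0.001  0.0764 0.1815] [ 0.428  -0.1639  0.034 ]
[ 0.4297 -0.2389  0.1508] [0.001  0.0764 0.1816] [ 0.428  -0.1638  0.034 ]
[ 0.4281 -0.164   0.034 ]
[0.0009 0.0763 0.1815]
```

>>> drive_tool(moves="-0.0021 0.025 0 0 0.7;0 0.025 0 0 0.7;0 0.0255 0 0 0.7;0 0 -0.03 0 0.7;0 0 -0.03 0 0.7;0 0 -0.015 0 0.7;0 0 0 0 0.7;0 0 -0.005 0 0.7;0 0 0 0 0.7;0 0 0 0 0.7")

```text
time: 23.12
ee_pos: [0.4279, -0.1633, 0.0713]
eef_rot: [0.499, 0.502, -0.498, 0.502]
ft_force: [0.6, -0.1, -3.4]
width: 0.0451
```

```bash
python3 -c "
from h import *
st()
snap('side','s11.png');snap('wrist','w11.png')
im=cv2.imread('pics/s11.png')[200:310,150:250]
im=np.clip((im/255.)**.6*255,0,255).astype(np.uint8)
cv2.imwrite('pics/s11z.png',cv2.resize(im,None,fx=5.4,fy=5.4,interpolation=cv2.INTER_CUBIC))"
```

```text
t 23.12 p [ 0.4279 -0.1633  0.0713] jaw 0.4 xdir [ 0.001  0.001 -1.   ] F [ 0.6 -0.1 -3.4] T [-0.08  0.02  0.03] w 0.0451 q [-0.84  0.15  1.2   2.09 -0.17  1.01  0.45]
```

>>> drive_tool(moves="0 0 -0.004 0 0.7;0 0 -0.004 0 0.7;0 0 -0.003 0 0.7;0 0 -0.002 0 0.7;0 0 0 0 0.7")

```text
time: 23.85
ee_pos: [0.4275, -0.1634, 0.0577]
eef_rot: [0.498, 0.502, -0.498, 0.502]
ft_force: [-0.1, 0.4, -2.1]
width: 0.045
```

>>> drive_tool(moves="0 0 -0.002 0 0.7;0 0 -0.0015 0 0.7;0 0 0 0 0.7")

```text
time: 24.22
ee_pos: [0.4281, -0.1635, 0.0552]
eef_rot: [0.499, 0.502, -0.498, 0.502]
ft_force: [-4.8, 2.3, 16.2]
width: 0.0453
```

>>> drive_tool(moves="0 0 0.0004 5 0.7;0 0 0 5 0.7;0 0 0 0 0.7")

```text
time: 24.6
ee_pos: [0.4287, -0.1639, 0.0559]
eef_rot: [0.453, 0.543, -0.452, 0.544]
ft_force: [-2.5, 1.2, 13.4]
width: 0.0452
```

>>> drive_tool(moves="0 0 0.0003 5 0.7;0 0 0.0003 5 0.7;0 0 0 0 0.7")

```text
time: 24.98
ee_pos: [0.4287, -0.1639, 0.0562]
eef_rot: [0.404, 0.58, -0.403, 0.581]
ft_force: [-0.4, -0.3, 7.2]
width: 0.0449
```

>>> drive_tool(moves="0 0 0.0003 5 0.7;0 0 0.0003 5 0.7;0 0 0 5 0.7;0 0 0 0 0.7")

```text
time: 25.48
ee_pos: [0.4276, -0.1633, 0.0559]
eef_rot: [0.325, 0.628, -0.324, 0.628]
ft_force: [-0.1, 0.8, -2.4]
width: 0.0451
```

>>> drive_tool(moves="0 0 -0.0015 0 0.7;0 0 -0.0015 0 0.7;0 0 -0.0015 0 0.7;0 0 0 0 0.7")

```text
time: 25.98
ee_pos: [0.4275, -0.1633, 0.0513]
eef_rot: [0.324, 0.628, -0.325, 0.628]
ft_force: [-0.2, -0.2, -2.4]
width: 0.0454
```

>>> drive_tool(moves="0 0 -0.0015 0 0.7;0 0 -0.0015 0 0.7;0 0 -0.001 0 0.7;0 0 0 0 0.7")

```text
time: 26.48
ee_pos: [0.4286, -0.164, 0.0497]
eef_rot: [0.325, 0.628, -0.324, 0.628]
ft_force: [-13.0, 3.9, 42.3]
width: 0.0451
```

>>> drive_tool(moves="0 0 0.0018 0 0.7;0 0 0 4 0.7;0 0 0 0 0.7")

```text
time: 26.85
ee_pos: [0.4278, -0.164, 0.0502]
eef_rot: [0.302, 0.639, -0.302, 0.639]
ft_force: [-6.9, 0.1, 18.3]
width: 0.045
```

```bash
python3 -c "
from h import *
st()"
```

```text
t 26.85 p [ 0.4278 -0.164   0.0502] jaw 39.4 xdir [ 0.  0. -1.] F [-6.9  0.1 18.3] T [-0.22  1.8  -0.09] w 0.0450 q [-0.68  0.18  1.03  2.1  -0.18  0.96  1.14]
```

>>> drive_tool(moves="0 0 0.0003 5 0.7;0 0 0 5 0.7;0 0 0 0 0.7")

```text
time: 27.22
ee_pos: [0.428, -0.1646, 0.0509]
eef_rot: [0.245, 0.663, -0.245, 0.663]
ft_force: [-7.8, -2.0, 22.2]
width: 0.0452
```

```bash
python3 -c "
from h import *
st()"
```

```text
t 27.23 p [ 0.428  -0.1646  0.0509] jaw 49.4 xdir [ 0. -0. -1.] F [-7.8 -2.  22.2] T [-0.6   2.23 -0.06] w 0.0452 q [-0.66  0.17  1.    2.1  -0.17  0.96  1.3 ]
```

>>> drive_tool(moves="0 0 0.003 0 0.7;0 0 0.002 -8 0.7;0 0 0 -8 0.7;0 0 0 -8 0.7;0 0 -0.003 0 0.7;0 0 -0.002 0 0.7;0 0 -0.001 0 0.7;0 0 0 0 0.7")

```text
time: 28.22
ee_pos: [0.4281, -0.1639, 0.0497]
eef_rot: [0.377, 0.598, -0.378, 0.598]
ft_force: [-7.2, -0.6, 21.1]
width: 0.045
```

```bash
python3 -c "
from h import *
st()"
```

```text
t 28.23 p [ 0.4281 -0.1639  0.0497] jaw 25.5 xdir [ 0. -0. -1.] F [-7.2 -0.6 21.1] T [-0.14  2.03  0.78] w 0.0450 q [-0.71  0.19  1.07  2.1  -0.2   0.96  0.91]
```

>>> drive_tool(moves="0 0 0.003 0 0.7;0 0 0 0 0.7")

```text
time: 28.48
ee_pos: [0.4264, -0.1632, 0.051]
eef_rot: [0.377, 0.598, -0.378, 0.597]
ft_force: [-4.6, -1.8, -6.2]
width: 0.0449
```

```bash
python3 -c "
from h import *
st()
snap('side','s12.png');snap('wrist','w12.png')
im=cv2.imread('pics/s12.png')[200:310,150:250]
im=np.clip((im/255.)**.6*255,0,255).astype(np.uint8)
cv2.imwrite('pics/s12z.png',cv2.resize(im,None,fx=5.4,fy=5.4,interpolation=cv2.INTER_CUBIC))"
```

```text
t 28.48 p [ 0.4264 -0.1632  0.051 ] jaw 25.4 xdir [-0.002  0.    -1.   ] F [-4.6 -1.8 -6.2] T [-0.56  1.1   0.66] w 0.0449 q [-0.72  0.18  1.07  2.1  -0.19  0.96  0.9 ]
```

>>> drive_tool(moves="0 0 0 3 0.7;0 0 0 0 0.7")

```text
time: 28.82
ee_pos: [0.4279, -0.1634, 0.0517]
eef_rot: [0.362, 0.607, -0.362, 0.607]
ft_force: [-1.6, -1.7, -0.9]
width: 0.0452
```

```bash
python3 -c "
from h import *
st()"
```

```text
t 28.82 p [ 0.4279 -0.1634  0.0517] jaw 28.4 xdir [ 0.001 -0.    -1.   ] F [-1.6 -1.7 -0.9] T [-0.42  0.72  0.28] w 0.0452 q [-0.71  0.18  1.06  2.1  -0.19  0.96  0.95]
```

>>> drive_tool(moves="0 0 0 2 0.7;0 0 -0.0015 0 0.7;0 0 -0.001 0 0.7;0 0 0 0 0.7")

```text
time: 29.32
ee_pos: [0.4283, -0.1634, 0.0498]
eef_rot: [0.352, 0.613, -0.351, 0.614]
ft_force: [-5.4, 0.8, 12.1]
width: 0.0453
```

```bash
python3 -c "
from h import *
st()"
```

```text
t 29.32 p [ 0.4283 -0.1634  0.0498] jaw 30.3 xdir [ 0.001  0.    -1.   ] F [-5.4  0.8 12.1] T [-0.02  1.46  0.04] w 0.0453 q [-0.7   0.18  1.05  2.1  -0.19  0.96  0.99]
```

>>> drive_tool(moves="0 0 0 -4 0.7;0 0 -0.0003 -4 0.7;0 0 0 0 0.7")

```text
time: 29.7
ee_pos: [0.4285, -0.1642, 0.0497]
eef_rot: [0.393, 0.587, -0.394, 0.588]
ft_force: [-5.6, -3.3, 12.7]
width: 0.0451
```

```bash
python3 -c "
from h import *
st()"
```

```text
t 29.70 p [ 0.4285 -0.1642  0.0497] jaw 22.4 xdir [ 0.001 -0.001 -1.   ] F [-5.6 -3.3 12.7] T [-0.81  1.46  1.04] w 0.0451 q [-0.72  0.19  1.08  2.1  -0.2   0.96  0.86]
```

```bash
python3 -c "
from h import *
for fn,tz in (('s11.png',.0713),('s12.png',.051)):
  s=load(fn); a=np.linspace(0,2*np.pi,180)
  for cx,cy in ((.4278,-.1635),):
    ring=np.array([proj(s,[cx+.0195*np.cos(t),cy+.0195*np.sin(t),.034]) for t in a]); print('bore rows',(ring[:,1].min()-200)*5.4,(ring[:,1].max()-200)*5.4,(ring[:,0].min()-150)*5.4,(ring[:,0].max()-150)*5.4)
    for off in (.003,.006,.009):
      sh=np.array([proj(s,[cx+.023*np.cos(t),cy+.023*np.sin(t),tz-off]) for t in a]); i=sh[:,1].argmax(); print(fn,off,'shoulder bottom',(sh[i]-[150,200])*5.4, 'cols',(sh[:,0].min()-150)*5.4,(sh[:,0].max()-150)*5.4, 'nose',(proj(s,[cx,cy,tz-off+.058])-[150,200])*5.4)
"
```

```text
bore rows 338.8884110958902 406.08781584922144 230.12640756543198 320.27547602489767
s11.png 0.003 shoulder bottom [262.199361  355.5779172] cols 214.57928372954606 323.4921724084866 nose [258.14759213 213.57738359]
s11.png 0.006 shoulder bottom [262.7742661  360.65723007] cols 215.24202105065126 323.9242930840038 nose [258.74133171 219.05436337]
s11.png 0.009 shoulder bottom [263.34671554 365.71484697] cols 215.9019863335142 324.3546161365678 nose [259.33249111 224.50754208]
bore rows 338.8884110958902 406.08781584922144 230.12640756543198 320.27547602489767
s12.png 0.003 shoulder bottom [266.04212353 389.52889982] cols 219.01025609351134 326.3814606767148 nose [262.11540508 250.17866802]
s12.png 0.006 shoulder bottom [266.60071415 394.46407348] cols 219.65457013575303 326.8016329885372 nose [262.69200836 255.49757312]
s12.png 0.009 shoulder bottom [267.15695278 399.37846717] cols 220.29622680481663 327.22008164254737 nose [263.26614222 260.793699  ]
```

>>> drive_tool(moves="0 0 0.001 8 0.7;0 0 0 4 0.7;0 0 -0.001 0 0.7;0 0 0 0 0.7")

```text
time: 30.2
ee_pos: [0.4289, -0.1639, 0.0501]
eef_rot: [0.331, 0.625, -0.33, 0.626]
ft_force: [-6.8, -0.4, 19.6]
width: 0.0452
```

```bash
python3 -c "
from h import *
st()"
```

```text
t 30.20 p [ 0.4289 -0.1639  0.0501] jaw 34.3 xdir [ 0.002  0.    -1.   ] F [-6.8 -0.4 19.6] T [-0.19  1.65  0.02] w 0.0452 q [-0.69  0.18  1.04  2.1  -0.19  0.96  1.05]
```

>>> drive_tool(moves="-0.001 0 0 0 0.7;0 0 0 0 0.7")

```text
time: 30.45
ee_pos: [0.4286, -0.1638, 0.0501]
eef_rot: [0.331, 0.624, -0.33, 0.626]
ft_force: [-2.9, -0.9, 14.5]
width: 0.0454
```

>>> drive_tool(moves="0.001 0.001 0 0 0.7;0 0 0 0 0.7")

```text
time: 30.7
ee_pos: [0.4288, -0.1636, 0.0501]
eef_rot: [0.33, 0.624, -0.33, 0.626]
ft_force: [-6.8, -2.8, 18.0]
width: 0.045
```

>>> drive_tool(moves="0.001 -0.001 0 0 0.7;0 0 0 0 0.7")

```text
time: 30.95
ee_pos: [0.4292, -0.164, 0.05]
eef_rot: [0.331, 0.625, -0.33, 0.625]
ft_force: [-9.7, -0.2, 24.6]
width: 0.0456
```

>>> drive_tool(moves="-0.001 -0.001 0 0 0.7;0 0 0 0 0.7")

```text
time: 31.2
ee_pos: [0.429, -0.1642, 0.0501]
eef_rot: [0.331, 0.625, -0.329, 0.626]
ft_force: [-6.2, 2.6, 20.4]
width: 0.0451
```

```bash
python3 -c "
from h import *
st(); snap('side','s13.png')"
```

```text
t 31.20 p [ 0.429  -0.1642  0.0501] jaw 34.3 xdir [ 0.002  0.001 -1.   ] F [-6.2  2.6 20.4] T [ 0.45  1.56 -0.08] w 0.0451 q [-0.68  0.18  1.04  2.1  -0.19  0.96  1.06]
```

>>> drive_tool(moves="0 0 0.001 0 0.7;0 0 0 0 0.35;0 0 0 0 0.35;0 0 0 0 0.35;0 0 0 0 0.35")

```text
time: 31.88
ee_pos: [0.4276, -0.1643, 0.0497]
eef_rot: [0.33, 0.625, -0.33, 0.625]
ft_force: [-0.8, 0.9, 0.4]
width: 0.0563
```

```bash
python3 -c "
from h import *
st(); snap('side','s14.png')
a=[cv2.resize(np.clip((cv2.imread('pics/%s.png'%n)[225:290,170:230]/255.)**.6*255,0,255).astype(np.uint8),None,fx=6.5,fy=6.5,interpolation=cv2.INTER_CUBIC) for n in ('s13','s14')]
cv2.imwrite('pics/c14.png',np.hstack(a))"
```

```text
t 31.88 p [ 0.4276 -0.1643  0.0497] jaw 34.4 xdir [ 0. -0. -1.] F [-0.8  0.9  0.4] T [-0.06  0.03 -0.02] w 0.0563 q [-0.69  0.18  1.04  2.1  -0.19  0.96  1.05]
```

```bash
python3 -c "
from h import *
snap('wrist','w14.png')
a=[cv2.imread('pics/%s.png'%n)[150:320,160:350] for n in ('w12','w14')]
cv2.imwrite('pics/cw14.png',cv2.resize(np.hstack(a),None,fx=2,fy=2,interpolation=cv2.INTER_CUBIC))"
```

>>> drive_tool(moves="0 0 0 0 0.7;0 0 0 0 0.7;0 0 0 0 0.7;0 0 0 0 0.7;0 0 0 0 0.7")

```text
time: 32.6
ee_pos: [0.4277, -0.1643, 0.0498]
eef_rot: [0.33, 0.625, -0.33, 0.626]
ft_force: [0.5, -0.1, -1.0]
width: 0.0449
```

```bash
python3 -c "
from h import *
st();snap('wrist','w15.png');snap('side','s15.png')
a=[cv2.imread('pics/%s.png'%n)[150:320,160:350] for n in ('w12','w15')]
cv2.imwrite('pics/cw15.png',cv2.resize(np.hstack(a),None,fx=2,fy=2,interpolation=cv2.INTER_CUBIC))"
```

```text
t 32.60 p [ 0.4277 -0.1643  0.0498] jaw 34.4 xdir [ 0.  0. -1.] F [ 0.5 -0.1 -1. ] T [ 0.09 -0.13 -0.06] w 0.0449 q [-0.69  0.18  1.04  2.1  -0.19  0.96  1.05]
```

>>> drive_tool(moves="0 0 -0.0008 -4 0.7;0 0 -0.0005 -4 0.7;0 0 -0.0005 -4 0.7;0 0 0 0 0.7")

```text
time: 33.2
ee_pos: [0.4279, -0.1649, 0.0489]
eef_rot: [0.393, 0.588, -0.393, 0.588]
ft_force: [-5.8, 0.5, 20.0]
width: 0.0453
```

```bash
python3 -c "
from h import *
st()"
```

```text
t 33.20 p [ 0.4279 -0.1649  0.0489] jaw 22.4 xdir [-0. -0. -1.] F [-5.8  0.5 20. ] T [-0.05  1.66  0.9 ] w 0.0453 q [-0.71  0.19  1.08  2.1  -0.21  0.96  0.86]
```

```bash
python3 -c "
from h import *
a=[cv2.resize(cv2.imread('pics/%s.png'%n)[y-45:y+45,x-45:x+45],(395,395),interpolation=cv2.INTER_CUBIC) for n,x,y in (('w12',320,110),('w11',264,96))]
cv2.imwrite('pics/ports.png',np.hstack(a))
c=load('w12.png');print(unproj(c,319,110,.034));c=load('w11.png');print(unproj(c,264,95,.034));c=load('w15.png');print(c['extrinsics'])"
```

```text
[ 0.43396377 -0.0794513   0.034     ]
[ 0.43519721 -0.08033594  0.034     ]
[[ 8.24852696e-01  5.42559802e-01  1.58892703e-01  3.85590967e-01]
 [ 5.65347668e-01 -7.91500433e-01 -2.32183290e-01 -1.01467635e-01]
 [-2.09676580e-04  2.81346631e-01 -9.59606184e-01  2.31380437e-01]
 [ 0.00000000e+00  0.00000000e+00  0.00000000e+00  1.00000000e+00]]
```

>>> drive_tool(moves="0 0 0.002 6 0.7;0 0 0.005 2 0.7;0 0 0.005 0 0.7;0 0 0 -6 0.7;0 0 0 -6 0.7;0 0 0 0 0.7;0 0 -0.004 0 0.7;0 0 -0.003 0 0.7;0 0 -0.002 0 0.7;0 0 0 0 0.7")

```text
time: 34.45
ee_pos: [0.4299, -0.1666, 0.0533]
eef_rot: [0.414, 0.572, -0.413, 0.575]
ft_force: [-6.1, -3.2, 32.5]
width: 0.0451
```

```bash
python3 -c "
from h import *
st()"
```

```text
t 34.45 p [ 0.4299 -0.1666  0.0533] jaw 18.4 xdir [ 0.004 -0.002 -1.   ] F [-6.1 -3.2 32.5] T [-0.66  1.6   0.22] w 0.0451 q [-0.72  0.19  1.09  2.1  -0.2   0.96  0.79]
```

>>> drive_tool(moves="0 0.001 0.005 0 0.7;0 0 0.009 0 0.7;0 0 0 -10 0.7;0 0 0 -10 0.7;0 0 0 -10 0.7;0 0 0 -10 0.7;0 0 0 -10 0.7;0 0 0 -10 0.7;0 0 0 -10 0.7;0 0 0 0 0.7;0 0 -0.004 0 0.7;0 0 -0.004 0 0.7;0 0 -0.003 0 0.7;0 0 0 0 0.7")

```text
time: 36.2
ee_pos: [0.4285, -0.1647, 0.0559]
eef_rot: [0.668, 0.233, -0.667, 0.233]
ft_force: [-11.5, 0.8, 40.2]
width: 0.0452
```

```bash
python3 -c "
from h import *
st()"
```

```text
t 36.20 p [ 0.4285 -0.1647  0.0559] jaw -51.5 xdir [ 0.001  0.    -1.   ] F [-11.5   0.8  40.2] T [0.61 2.95 0.07] w 0.0452 q [-0.86  0.25  1.26  2.1  -0.29  0.99 -0.35]
```

>>> drive_tool(moves="0 0 0.0016 0 0.7;0 0 0 5 0.7;0 0 0 5 0.7;0 0 0 0 0.7")

```text
time: 36.7
ee_pos: [0.4297, -0.1657, 0.0572]
eef_rot: [0.646, 0.289, -0.644, 0.292]
ft_force: [-0.5, -5.5, 15.1]
width: 0.0452
```

```bash
python3 -c "
from h import *
st()"
```

```text
t 36.70 p [ 0.4297 -0.1657  0.0572] jaw -41.5 xdir [ 0.004 -0.003 -1.   ] F [-0.5 -5.5 15.1] T [-1.55  0.16 -0.07] w 0.0452 q [-0.84  0.22  1.22  2.1  -0.25  0.98 -0.21]
```

>>> drive_tool(moves="0 0 0 5 0.7;0 0 0 5 0.7;0 0 0 0 0.7")

```text
time: 37.08
ee_pos: [0.4305, -0.1659, 0.0574]
eef_rot: [0.618, 0.344, -0.616, 0.348]
ft_force: [0.9, -5.5, 14.3]
width: 0.0448
```

```bash
python3 -c "
from h import *
st()"
```

```text
t 37.08 p [ 0.4305 -0.1659  0.0574] jaw -31.5 xdir [ 0.006 -0.003 -1.   ] F [ 0.9 -5.5 14.3] T [-1.72 -0.55 -0.09] w 0.0448 q [-0.81  0.2   1.18  2.1  -0.23  0.97 -0.05]
```

>>> drive_tool(moves="0 0 0.02 5 0.7;0 0 0.03 10 0.7;0 0 0.03 10 0.7;0 -0.005 0.02 6 0.7;0 0 0 0 0.7;0 0 0 0 0.7;0 0 0 0 0.7")

```text
time: 37.95
ee_pos: [0.427, -0.1682, 0.1546]
eef_rot: [-0.502, -0.497, 0.504, -0.497]
ft_force: [0.5, 0.5, -1.6]
width: 0.0454
```

```bash
python3 -c "
from h import *
st();snap('wrist','w16.png');snap('side','s16.png')
a=[cv2.imread('pics/%s.png'%n)[150:320,160:350] for n in ('w11','w16')]
cv2.imwrite('pics/cw16.png',cv2.resize(np.hstack(a),None,fx=2,fy=2,interpolation=cv2.INTER_CUBIC))
im=cv2.imread('pics/s16.png')[160:290,140:270]
im=np.clip((im/255.)**.6*255,0,255).astype(np.uint8)
cv2.imwrite('pics/s16z.png',cv2.resize(im,None,fx=4.5,fy=4.5,interpolation=cv2.INTER_CUBIC))"
```

```text
t 37.95 p [ 0.427  -0.1682  0.1546] jaw -0.7 xdir [-0.002 -0.001 -1.   ] F [ 0.5  0.5 -1.6] T [-0.09  0.04  0.02] w 0.0454 q [-0.94 -0.13  1.18  1.99  0.13  1.21  0.17]
```

```bash
python3 -c "
from h import *
np.set_printoptions(precision=4,suppress=True)
st()
c=load('w16.png'); print(c['extrinsics']); print(unproj(c,255.5,173.5,.034))
im=cv2.imread('pics/w16.png'); cv2.imwrite('pics/w16z.png',cv2.resize(im[0:225,150:360],None,fx=3.5,fy=3.5,interpolation=cv2.INTER_CUBIC)[:790])
"
```

```text
t 38.05 p [ 0.4272 -0.1683  0.1549] jaw -0.7 xdir [-0.001 -0.001 -1.   ] F [-0.3  0.1 -2.4] T [-0.12  0.04 -0.02] w 0.0453 q [-0.94 -0.13  1.18  1.99  0.13  1.21  0.17]
[[ 0.9999 -0.0101 -0.005   0.4297]
 [-0.0111 -0.9593 -0.2822 -0.0917]
 [-0.002   0.2822 -0.9594  0.3362]
 [ 0.      0.      0.      1.    ]]
[ 0.4288 -0.1619  0.034 ]
```

```bash
python3 -c "
from h import *
np.set_printoptions(precision=4,suppress=True)
c=load('w16.png'); print(unproj(c,255.6,176.2,.034),unproj(c,261.5,91.5,.034))
"
```

```text
[ 0.4289 -0.1648  0.034 ] [ 0.4356 -0.0797  0.034 ]
```

>>> drive_tool(moves="0.02 0.001 0 10 0.7;0.02 0.001 0 10 0.7;0.02 0.001 0 10 0.7;0.018 0.001 0 10 0.7;0 0 0 10 0.7;0 0 0 10 0.7;0 0 0 10 0.7;0 0 0 10 0.7;0 0 0 10 0.7;0 0 0 0 0.7;0 0 0 0 0.7;0 0 0 0 0.7")

```text
time: 39.55
ee_pos: [0.502, -0.1642, 0.1555]
eef_rot: [0.014, 0.707, -0.015, 0.706]
ft_force: [-0.4, 1.2, -1.7]
width: 0.045
```

```bash
python3 -c "
from h import *
st()
c=snap('wrist','w17.png')
im=cv2.imread('pics/w17.png'); cv2.imwrite('pics/w17z.png',cv2.resize(im[80:230,180:390],None,fx=3.7,fy=3.7,interpolation=cv2.INTER_CUBIC)); print(c['extrinsics'])
"
```

```text
t 39.55 p [ 0.502  -0.1642  0.1555] jaw 87.7 xdir [-0.001 -0.001 -1.   ] F [-0.4  1.2 -1.7] T [ 0.05 -0.03 -0.03] w 0.0450 q [-0.63  0.21  0.97  1.82 -0.18  1.21  1.93]
[[ 0.04003907  0.95935124  0.27936011  0.42660317]
 [ 0.99919689 -0.03800526 -0.01269515 -0.16173477]
 [-0.00156195  0.27964405 -0.96010248  0.33721749]
 [ 0.          0.          0.          1.        ]]
```

>>> drive_tool(moves="-0.02 0 0 -10 0.7;-0.02 0 0 -10 0.7;-0.02 0.0008 0 -10 0.7;-0.015 0 0 -10 0.7;0 0 -0.02 -10 0.7;0 0 -0.02 -10 0.7;0 0 -0.02 -10 0.7;0 0 -0.02 -8 0.7;0 0 -0.007 0 0.7;0 0 0 0 0.7;0 0 0 0 0.7")

```text
time: 40.98
ee_pos: [0.4275, -0.1636, 0.0694]
eef_rot: [0.455, 0.541, -0.455, 0.541]
ft_force: [0.1, 0.5, -1.6]
width: 0.0452
```

```bash
python3 -c "
from h import *
st()"
```

```text
t 40.98 p [ 0.4275 -0.1636  0.0694] jaw 9.9 xdir [-0.     0.001 -1.   ] F [ 0.1  0.5 -1.6] T [-0.05  0.02  0.05] w 0.0452 q [-0.73  0.13  1.07  2.08 -0.13  1.    0.58]
```

>>> drive_tool(moves="0 0 -0.004 0 0.7;0 0 -0.003 0 0.7;0 0 -0.001 0 0.7;0 0 0 0 0.7")

```text
time: 41.48
ee_pos: [0.4269, -0.1635, 0.0606]
eef_rot: [0.455, 0.541, -0.456, 0.54]
ft_force: [-0.4, 0.4, -2.3]
width: 0.0456
```

>>> drive_tool(moves="0 0 -0.001 0 0.7;0 0 -0.0005 0 0.7;0 0 0 0 0.7")

```text
time: 41.85
ee_pos: [0.427, -0.1635, 0.0592]
eef_rot: [0.455, 0.541, -0.456, 0.54]
ft_force: [-0.3, -0.6, -2.6]
width: 0.0454
```

>>> drive_tool(moves="0 0 -0.001 0 0.7;0 0 -0.0005 0 0.7;0 0 0 0 0.7")

```text
time: 42.22
ee_pos: [0.4271, -0.1635, 0.0578]
eef_rot: [0.455, 0.541, -0.456, 0.54]
ft_force: [-0.8, 0.2, 0.7]
width: 0.0453
```

>>> drive_tool(moves="0 0 -0.001 0 0.7;0 0 0 0 0.7")

```text
time: 42.48
ee_pos: [0.4274, -0.1637, 0.0571]
eef_rot: [0.456, 0.541, -0.455, 0.541]
ft_force: [-0.9, -0.9, 6.7]
width: 0.0453
```

>>> drive_tool(moves="0 0 0.0001 5 0.7;0 0 0.0001 5 0.7;0 0 0 0 0.7")

```text
time: 42.85
ee_pos: [0.4279, -0.1632, 0.0574]
eef_rot: [0.407, 0.579, -0.406, 0.578]
ft_force: [0.7, 1.5, 4.5]
width: 0.0452
```

```bash
python3 -c "
from h import *
st()"
```

```text
t 42.85 p [ 0.4279 -0.1632  0.0574] jaw 19.8 xdir [ 0.     0.001 -1.   ] F [0.7 1.5 4.5] T [ 0.51 -0.35 -0.01] w 0.0452 q [-0.69  0.15  1.03  2.09 -0.16  0.97  0.77]
```

>>> drive_tool(moves="0 0 0.0001 5 0.7;0 0 0.0001 0 0.7")

```text
time: 43.1
ee_pos: [0.4277, -0.1633, 0.0574]
eef_rot: [0.382, 0.595, -0.381, 0.595]
ft_force: [3.1, 2.1, 5.6]
width: 0.0453
```

```bash
python3 -c "
from h import *
st()"
```

```text
t 43.10 p [ 0.4277 -0.1633  0.0574] jaw 24.7 xdir [-0.     0.001 -1.   ] F [3.1 2.1 5.6] T [ 0.54 -0.54 -0.05] w 0.0453 q [-0.67  0.15  1.01  2.09 -0.16  0.97  0.85]
```

>>> drive_tool(moves="0 0 0 5 0.7;0 0 0 0 0.7")

```text
time: 43.35
ee_pos: [0.4276, -0.1634, 0.0574]
eef_rot: [0.355, 0.612, -0.355, 0.611]
ft_force: [1.9, 3.0, 5.5]
width: 0.045
```

>>> drive_tool(moves="0 0 0 5 0.7;0 0 0 0 0.7")

```text
time: 43.6
ee_pos: [0.4276, -0.1633, 0.0574]
eef_rot: [0.328, 0.626, -0.328, 0.626]
ft_force: [1.3, 2.4, 6.0]
width: 0.0448
```

>>> drive_tool(moves="0 0 0 5 0.7;0 0 0 0 0.7")

```text
time: 43.85
ee_pos: [0.4275, -0.1633, 0.0574]
eef_rot: [0.301, 0.64, -0.301, 0.64]
ft_force: [1.7, 3.0, 6.4]
width: 0.045
```

>>> drive_tool(moves="0.0007 0 0 0 0.7;0 0 0 0 0.7")

```text
time: 44.1
ee_pos: [0.4278, -0.1635, 0.0573]
eef_rot: [0.301, 0.64, -0.301, 0.639]
ft_force: [1.4, 2.5, 6.6]
width: 0.0452
```

>>> drive_tool(moves="0 0.0007 0 0 0.7;0 0 0 0 0.7")

```text
time: 44.35
ee_pos: [0.4277, -0.1631, 0.0573]
eef_rot: [0.301, 0.64, -0.302, 0.639]
ft_force: [-0.7, 0.4, 6.5]
width: 0.0454
```

>>> drive_tool(moves="0.0007 0 0 5 0.7;0 0 0 0 0.7")

```text
time: 44.6
ee_pos: [0.4286, -0.1625, 0.0572]
eef_rot: [0.273, 0.653, -0.273, 0.652]
ft_force: [1.6, 3.7, 7.7]
width: 0.045
```

```bash
python3 -c "
from h import *
st(); snap('wrist','w18.png')
im=cv2.imread('pics/w18.png'); cv2.imwrite('pics/w18z.png',cv2.resize(im[80:320,150:360],None,fx=3.3,fy=2.5,interpolation=cv2.INTER_CUBIC))"
```

```text
t 44.60 p [ 0.4286 -0.1625  0.0572] jaw 44.7 xdir [-0.001  0.001 -1.   ] F [1.6 3.7 7.7] T [ 0.85 -0.12 -0.05] w 0.0450 q [-0.63  0.14  0.96  2.09 -0.14  0.97  1.19]
```

```bash
python3 -c "
from h import *
im=cv2.imread('pics/w18.png')[145:235,205:305]
im=np.clip((im/255.)**.7*255,0,255).astype(np.uint8)
cv2.imwrite('pics/w18y.png',cv2.resize(im,None,fx=7,fy=6.6,interpolation=cv2.INTER_CUBIC))"
cat >> h.py <<'E'
from scipy.optimize import fsolve
def arcfit(c,R,z,ccol,toprow,g):
    a=np.linspace(0,2*np.pi,721); cs,sn=np.cos(a),np.sin(a)
    def f(p):
        q=np.array([proj(c,[p[0]+R*x,p[1]+R*y,z]) for x,y in zip(cs,sn)])
        return [(q[:,0].min()+q[:,0].max())/2-ccol,q[:,1].min()-toprow]
    return fsolve(f,g,epsfcn=1e-6)
E
python3 -c "
from h import *
np.set_printoptions(precision=4,suppress=True)
c=load('w18.png')
X=lambda u:205+u/7-.43
Y=lambda v:145+v/6.6-.43
P0=[.428,-.163]
# ring radius from width
P=arcfit(c,.0275,.034,X(341),Y(205),P0); print('ring',P)
P2=arcfit(c,.0285,.034,X(341),Y(205),P0); print('ring R28.5',P2)
a=np.linspace(0,6.28,300)
for R_ in (.0265,.0275,.0285): q=np.array([proj(c,[P[0]+R_*np.cos(t),P[1]+R_*np.sin(t),.034]) for t in a]); print(R_,'width px',(q[:,0].max()-q[:,0].min())*7)
for z in (.047,.049,.051):
  S=arcfit(c,.023,z,X(347),Y(282),P0); q=np.array([proj(c,[S[0]+.023*np.cos(t),S[1]+.023*np.sin(t),z]) for t in a]); print(z,S,S-P,(q[:,0].max()-q[:,0].min())*7)
"
```

```text
ring [ 0.4285 -0.1638]
ring R28.5 [ 0.4292 -0.1645]
0.0265 width px 498.51185418862303
0.0275 width px 517.3485943230385
0.0285 width px 536.1871531488339
0.047 [ 0.4294 -0.1637] [0.0009 0.0001] 458.5415787304977
0.049 [ 0.429  -0.1633] [0.0005 0.0005] 463.22301293572554
0.051 [ 0.4286 -0.1629] [0.0001 0.0009] 468.0010223796692
```

>>> drive_tool(moves="0 -0.0006 0.002 0 0.7;0 0 0 0 0.7;0 0 -0.001 0 0.7;0 0 -0.001 0 0.7;0 0 0 0 0.7")

```text
time: 45.28
ee_pos: [0.4284, -0.1637, 0.0572]
eef_rot: [0.272, 0.653, -0.272, 0.652]
ft_force: [-1.4, -1.3, 3.7]
width: 0.0453
```

>>> drive_tool(moves="0 0 0 5 0.7;0 0 0 5 0.7;0 0 0 0 0.7")

```text
time: 45.65
ee_pos: [0.4289, -0.163, 0.0573]
eef_rot: [0.214, 0.674, -0.214, 0.674]
ft_force: [1.1, 2.3, 1.8]
width: 0.0451
```

```bash
python3 -c "
from h import *
st()"
```

```text
t 45.65 p [ 0.4289 -0.163   0.0573] jaw 54.8 xdir [-0.001  0.    -1.   ] F [1.1 2.3 1.8] T [ 0.55 -0.22 -0.02] w 0.0451 q [-0.61  0.14  0.94  2.09 -0.14  0.97  1.36]
```

>>> drive_tool(moves="0 0 -0.0007 0 0.7;0 0 0 5 0.7;0 0 0 5 0.7;0 0 0 0 0.7")

```text
time: 46.15
ee_pos: [0.4282, -0.1636, 0.0561]
eef_rot: [0.155, 0.69, -0.155, 0.689]
ft_force: [0.6, 0.3, -2.1]
width: 0.0452
```

>>> drive_tool(moves="0 0 0 5 0.7;0 0 0 5 0.7;0 0 0 0 0.7")

```text
time: 46.52
ee_pos: [0.4281, -0.1635, 0.0562]
eef_rot: [0.094, 0.701, -0.095, 0.7]
ft_force: [-0.3, -0.8, -2.2]
width: 0.0453
```

>>> drive_tool(moves="0 0 0 5 0.7;0 0 0 5 0.7;0 0 0 0 0.7")

```text
time: 46.9
ee_pos: [0.428, -0.1634, 0.0562]
eef_rot: [0.033, 0.707, -0.034, 0.706]
ft_force: [0.3, -0.6, -2.9]
width: 0.045
```

>>> drive_tool(moves="0 0 0 -9 0.7;0 0 0 -8 0.7;0 0 0 0 0.7;0 0 -0.0015 0 0.7;0 0 -0.0015 0 0.7;0 0 -0.001 0 0.7;0 0 0 0 0.7")

```text
time: 47.78
ee_pos: [0.4285, -0.1632, 0.0523]
eef_rot: [0.136, 0.694, -0.136, 0.694]
ft_force: [1.4, -0.6, -2.6]
width: 0.0451
```

```bash
python3 -c "
from h import *
st()"
```

```text
t 47.77 p [ 0.4285 -0.1632  0.0523] jaw 67.8 xdir [-0.001 -0.    -1.   ] F [ 1.4 -0.6 -2.6] T [ 0.01 -0.47  0.02] w 0.0451 q [-0.57  0.15  0.9   2.09 -0.14  0.96  1.59]
```

>>> drive_tool(moves="0 0 -0.001 0 0.7;0 0 -0.001 0 0.7;0 0 0 0 0.7")

```text
time: 48.15
ee_pos: [0.4288, -0.1634, 0.0508]
eef_rot: [0.136, 0.694, -0.136, 0.694]
ft_force: [0.1, -0.3, 5.0]
width: 0.0453
```

```bash
python3 -c "
from h import *
st()"
```

```text
t 48.15 p [ 0.4288 -0.1634  0.0508] jaw 67.8 xdir [-0.001 -0.    -1.   ] F [ 0.1 -0.3  5. ] T [ 0.15 -0.1   0.  ] w 0.0453 q [-0.57  0.15  0.9   2.09 -0.15  0.96  1.59]
```

>>> drive_tool(moves="0 0 -0.0002 -3 0.7;0 0 -0.0002 -3 0.7;0 0 0 0 0.7")

```text
time: 48.52
ee_pos: [0.4289, -0.1635, 0.0504]
eef_rot: [0.172, 0.686, -0.173, 0.686]
ft_force: [1.0, -0.4, 5.2]
width: 0.0454
```

```bash
python3 -c "
from h import *
st()"
```

```text
t 48.52 p [ 0.4289 -0.1635  0.0504] jaw 61.7 xdir [-0.001 -0.    -1.   ] F [ 1.  -0.4  5.2] T [ 0.02 -0.07  0.04] w 0.0454 q [-0.59  0.16  0.92  2.1  -0.15  0.96  1.49]
```

>>> drive_tool(moves="0 0 -0.0003 -5 0.7;0 0 -0.0003 -5 0.7;0 0 0 0 0.7")

```text
time: 48.9
ee_pos: [0.4289, -0.1635, 0.0498]
eef_rot: [0.232, 0.668, -0.232, 0.668]
ft_force: [-0.0, 0.9, 4.6]
width: 0.0454
```

```bash
python3 -c "
from h import *
st()"
```

```text
t 48.90 p [ 0.4289 -0.1635  0.0498] jaw 51.7 xdir [-0.001 -0.    -1.   ] F [-0.   0.9  4.6] T [ 0.03 -0.18 -0.06] w 0.0454 q [-0.61  0.16  0.94  2.1  -0.16  0.96  1.33]
```

>>> drive_tool(moves="0 0 -0.0005 -8 0.7;0 0 -0.0005 -8 0.7;0 0 -0.0005 -8 0.7;0 0 0 0 0.7")

```text
time: 49.4
ee_pos: [0.4285, -0.1642, 0.0482]
eef_rot: [0.365, 0.605, -0.366, 0.605]
ft_force: [-0.2, -3.6, 5.1]
width: 0.0451
```

```bash
python3 -c "
from h import *
st()"
```

```text
t 49.40 p [ 0.4285 -0.1642  0.0482] jaw 27.7 xdir [-0.001 -0.001 -1.   ] F [-0.2 -3.6  5.1] T [-0.95  0.14  0.1 ] w 0.0451 q [-0.66  0.18  1.01  2.1  -0.19  0.95  0.93]
```

>>> drive_tool(moves="0 0 -0.0005 -8 0.7;0 0 -0.0005 -8 0.7;0 0 -0.0006 -8 0.7;0 0 0 0 0.7")

```text
time: 49.9
ee_pos: [0.4285, -0.1633, 0.0472]
eef_rot: [0.483, 0.517, -0.483, 0.516]
ft_force: [-7.5, 2.3, 24.7]
width: 0.0452
```

```bash
python3 -c "
from h import *
st()"
```

```text
t 49.90 p [ 0.4285 -0.1633  0.0472] jaw 3.8 xdir [-0.002  0.002 -1.   ] F [-7.5  2.3 24.7] T [0.22 2.01 0.69] w 0.0452 q [-0.72  0.2   1.08  2.1  -0.22  0.96  0.55]
```

>>> drive_tool(moves="0 0 0.0008 4 0.7;0 0 0 0 0.7")

```text
time: 50.15
ee_pos: [0.4282, -0.1631, 0.0474]
eef_rot: [0.464, 0.534, -0.464, 0.532]
ft_force: [-3.9, 0.7, 11.3]
width: 0.0453
```

```bash
python3 -c "
from h import *
st()"
```

```text
t 50.15 p [ 0.4282 -0.1631  0.0474] jaw 7.9 xdir [-0.002  0.002 -1.   ] F [-3.9  0.7 11.3] T [0.12 0.96 0.09] w 0.0453 q [-0.71  0.2   1.07  2.1  -0.21  0.96  0.61]
```

```bash
python3 -c "
from h import *
snap('wrist','w19.png');snap('side','s19.png')
im=cv2.imread('pics/w19.png')[145:235,205:305]
im=np.clip((im/255.)**.7*255,0,255).astype(np.uint8)
a=cv2.resize(im,(480,432),interpolation=cv2.INTER_CUBIC)
im=cv2.imread('pics/s19.png')[220:292,165:245]
im=np.clip((im/255.)**.6*255,0,255).astype(np.uint8)
b=cv2.resize(im,(480,432),interpolation=cv2.INTER_CUBIC)
cv2.imwrite('pics/c19.png',np.vstack([a,b])[:,:])"
python3 -c "
from h import *
np.set_printoptions(precision=4,suppress=True)
c=load('w19.png')
X=lambda u:205+u/4.8-.4
Y=lambda v:145+v/4.8-.4
P=arcfit(c,.0275,.034,X(235),Y(170),[.428,-.163]); print(P)
for z in (.034,.037,.040,.043):
  S=arcfit(c,.023,z,X(242),Y(230),[.428,-.163]); print(z,S,S-P)
"
```

```text
[ 0.4286 -0.1642]
0.034 [ 0.4302 -0.1684] [ 0.0016 -0.0043]
0.037 [ 0.4301 -0.1675] [ 0.0015 -0.0034]
0.04 [ 0.43   -0.1667] [ 0.0014 -0.0025]
0.043 [ 0.4299 -0.1658] [ 0.0013 -0.0016]
```

>>> drive_tool(moves="-0.0007 0.0003 0.0003 0 0.7;-0.0007 0.0003 0 0 0.7;0 0 0 0 0.7")

```text
time: 50.62
ee_pos: [0.4276, -0.1628, 0.0476]
eef_rot: [0.465, 0.533, -0.464, 0.533]
ft_force: [4.5, -0.9, 1.1]
width: 0.0452
```

```bash
python3 -c "
from h import *
st()"
```

```text
t 50.62 p [ 0.4276 -0.1628  0.0476] jaw 7.8 xdir [ 0.     0.001 -1.   ] F [ 4.5 -0.9  1.1] T [-0.44 -1.12  0.18] w 0.0452 q [-0.72  0.19  1.07  2.1  -0.21  0.95  0.61]
```

>>> drive_tool(moves="0.001 0 0 0 0.7;0 0 0 0 0.7")

```text
time: 50.88
ee_pos: [0.4278, -0.1629, 0.0475]
eef_rot: [0.465, 0.534, -0.465, 0.532]
ft_force: [0.6, -0.2, 6.5]
width: 0.0455
```

>>> drive_tool(moves="0.001 0 0 0 0.7;0 0 0 0 0.7")

```text
time: 51.12
ee_pos: [0.428, -0.1629, 0.0474]
eef_rot: [0.464, 0.534, -0.465, 0.532]
ft_force: [-3.3, -0.8, 11.1]
width: 0.0453
```

>>> drive_tool(moves="0.001 0 0 0 0.7;0 0 0 0 0.7")

```text
time: 51.38
ee_pos: [0.4282, -0.1629, 0.0473]
eef_rot: [0.464, 0.534, -0.466, 0.531]
ft_force: [-7.6, -0.9, 16.2]
width: 0.0453
```

>>> drive_tool(moves="-0.0018 0 0.0006 0 0.7;0 0 0 0 0.7")

```text
time: 51.62
ee_pos: [0.4274, -0.1627, 0.0476]
eef_rot: [0.465, 0.534, -0.465, 0.532]
ft_force: [-0.6, -1.2, 0.5]
width: 0.0453
```

>>> drive_tool(moves="0 0 0.0006 5 0.7;0 0 0 0 0.7")

```text
time: 51.88
ee_pos: [0.4274, -0.1625, 0.0482]
eef_rot: [0.441, 0.554, -0.442, 0.551]
ft_force: [-1.0, -0.2, -0.2]
width: 0.0449
```

```bash
python3 -c "
from h import *
st()"
```

```text
t 51.88 p [ 0.4274 -0.1625  0.0482] jaw 12.8 xdir [-0.003  0.001 -1.   ] F [-1.  -0.2 -0.2] T [-0.3   0.38 -0.04] w 0.0449 q [-0.7   0.19  1.05  2.1  -0.2   0.96  0.68]
```

>>> drive_tool(moves="0 0 -0.0008 -5 0.7;0 0 -0.0004 -5 0.7;0 0 0 0 0.7")

```text
time: 52.25
ee_pos: [0.428, -0.1626, 0.0477]
eef_rot: [0.488, 0.512, -0.488, 0.511]
ft_force: [-3.5, 0.4, 12.2]
width: 0.0455
```

```bash
python3 -c "
from h import *
st()"
```

```text
t 52.25 p [ 0.428  -0.1626  0.0477] jaw 2.7 xdir [-0.002  0.001 -1.   ] F [-3.5  0.4 12.2] T [-0.03  1.22  0.6 ] w 0.0455 q [-0.73  0.2   1.09  2.1  -0.22  0.96  0.53]
```

>>> drive_tool(moves="0 0 0.0008 6 0.7;0 0 0 0 0.7;0 0 0 0 0.35;0 0 0 0 0.35;0 0 0 0 0.35;0 0 0 0 0.35")

```text
time: 53.0
ee_pos: [0.4283, -0.1627, 0.0482]
eef_rot: [0.46, 0.537, -0.46, 0.536]
ft_force: [-0.7, -1.3, -1.0]
width: 0.0565
```

```bash
python3 -c "
from h import *
st()
snap('wrist','w20.png');snap('side','s20.png')
im=cv2.imread('pics/w20.png')[145:235,205:305]
im=np.clip((im/255.)**.7*255,0,255).astype(np.uint8)
a=cv2.resize(im,(480,432),interpolation=cv2.INTER_CUBIC)
im=cv2.imread('pics/s20.png')[220:292,165:245]
im=np.clip((im/255.)**.6*255,0,255).astype(np.uint8)
b=cv2.resize(im,(480,432),interpolation=cv2.INTER_CUBIC)
cv2.imwrite('pics/c20.png',np.vstack([a,b])[:,:])"
```

```text
t 53.00 p [ 0.4283 -0.1627  0.0482] jaw 8.8 xdir [-0.001  0.001 -1.   ] F [-0.7 -1.3 -1. ] T [-0.09  0.05 -0.02] w 0.0565 q [-0.71  0.19  1.07  2.1  -0.21  0.96  0.62]
```

```bash
python3 -c "
from h import *
np.set_printoptions(precision=4,suppress=True)
c=load('w20.png')
X=lambda u:205+u/4.8-.4
Y=lambda v:145+v/4.8-.4
P=arcfit(c,.0275,.034,X(229.5),Y(168),[.428,-.163]); print(P)
for z in (.034,.037,.040,.043,.046):
  S=arcfit(c,.023,z,X(227.5),Y(225),[.428,-.163]); print(z,S,S-P)
print(proj(c,[.4283,-.1627,.09]))
"
```

```text
[ 0.4279 -0.1638]
0.034 [ 0.4282 -0.1678] [ 0.0003 -0.004 ]
0.037 [ 0.4281 -0.167 ] [ 0.0002 -0.0032]
0.04 [ 0.428  -0.1661] [ 0.0001 -0.0023]
0.043 [ 0.4279 -0.1652] [ 0.     -0.0014]
0.046 [ 0.4278 -0.1643] [-0.0001 -0.0005]
[252.3792 253.744 ]
```

>>> drive_tool(moves="-0.002 0 0 0 0.35;0 0 0 0 0.35;0 0 0 0 0.7;0 0 0 0 0.7;0 0 0 0 0.7;0 0 0 0 0.7", newtons=50)

```text
time: 53.85
ee_pos: [0.4262, -0.1627, 0.0482]
eef_rot: [0.46, 0.537, -0.46, 0.536]
ft_force: [-0.4, 0.2, 0.7]
width: 0.0449
```

```bash
python3 -c "
from h import *
st()"
```

```text
t 53.85 p [ 0.4262 -0.1627  0.0482] jaw 8.8 xdir [-0.001  0.001 -1.   ] F [-0.4  0.2  0.7] T [-0.02  0.05  0.01] w 0.0449 q [-0.71  0.19  1.07  2.11 -0.2   0.96  0.62]
```

>>> drive_tool(moves="0 0 -0.0005 -5 0.7;0 0 -0.0003 -5 0.7;0 0 0 0 0.7")

```text
time: 54.22
ee_pos: [0.4266, -0.1632, 0.0479]
eef_rot: [-0.505, -0.495, 0.505, -0.495]
ft_force: [-2.5, -0.3, 9.2]
width: 0.0452
```

```bash
python3 -c "
from h import *
st()"
```

```text
t 54.23 p [ 0.4266 -0.1632  0.0479] jaw -1.2 xdir [-0.001 -0.    -1.   ] F [-2.5 -0.3  9.2] T [-0.36  0.73  1.03] w 0.0452 q [-0.74  0.2   1.1   2.11 -0.22  0.96  0.46]
```

>>> drive_tool(moves="0 0 0.0002 8 0.7;0 0 0.0004 8 0.7;0 0 0.0005 8 0.7;0 0 0.0005 8 0.7;0 0 0 0 0.7")

```text
time: 54.85
ee_pos: [0.4268, -0.1633, 0.0497]
eef_rot: [0.349, 0.615, -0.349, 0.615]
ft_force: [-1.2, -0.4, 8.6]
width: 0.0452
```

```bash
python3 -c "
from h import *
st()"
```

```text
t 54.85 p [ 0.4268 -0.1633  0.0497] jaw 30.9 xdir [-0.  0. -1.] F [-1.2 -0.4  8.6] T [-0.24  0.39 -0.02] w 0.0452 q [-0.65  0.16  1.    2.1  -0.17  0.96  0.97]
```

>>> drive_tool(moves="0 0 0.0005 8 0.7;0 0 0.0005 8 0.7;0 0 0.0005 8 0.7;0 0 0 0 0.7")

```text
time: 55.35
ee_pos: [0.4269, -0.1633, 0.0511]
eef_rot: [0.213, 0.674, -0.213, 0.674]
ft_force: [-0.9, -1.1, 6.6]
width: 0.0449
```

>>> drive_tool(moves="0 0 0.0004 5 0.7;0 0 0.0002 5 0.7;0 0 0 0 0.7")

```text
time: 55.72
ee_pos: [0.4261, -0.1628, 0.051]
eef_rot: [0.154, 0.69, -0.155, 0.69]
ft_force: [0.8, -1.3, -1.9]
width: 0.0452
```

```bash
python3 -c "
from h import *
st()"
```

```text
t 55.73 p [ 0.4261 -0.1628  0.051 ] jaw 64.8 xdir [-0.001 -0.    -1.   ] F [ 0.8 -1.3 -1.9] T [-0.03 -0.17  0.05] w 0.0452 q [-0.58  0.14  0.91  2.1  -0.14  0.96  1.53]
```

>>> drive_tool(moves="0 0 -0.0015 0 0.7;0 0 -0.0015 0 0.7;0 0 -0.001 0 0.7;0 0 0 0 0.7")

```text
time: 56.22
ee_pos: [0.426, -0.1627, 0.0468]
eef_rot: [0.154, 0.691, -0.155, 0.689]
ft_force: [0.1, -1.0, -5.6]
width: 0.0451
```

```bash
python3 -c "
from h import *
st()"
```

```text
t 56.23 p [ 0.426  -0.1627  0.0468] jaw 64.7 xdir [-0.002 -0.001 -1.   ] F [ 0.1 -1.  -5.6] T [-0.18 -0.3  -0.01] w 0.0451 q [-0.58  0.15  0.91  2.1  -0.15  0.95  1.54]
```

Now it drops much deeper. Lowering further to find the floor.

>>> drive_tool(moves="0 0 -0.001 0 0.7;0 0 -0.001 0 0.7;0 0 0 0 0.7")

```text
time: 56.6
ee_pos: [0.426, -0.1627, 0.0449]
eef_rot: [0.154, 0.691, -0.155, 0.689]
ft_force: [-0.3, -0.6, -2.1]
width: 0.0451
```

>>> drive_tool(moves="0 0 -0.0008 0 0.7;0 0 0 0 0.7")

```text
time: 56.85
ee_pos: [0.4262, -0.1627, 0.0443]
eef_rot: [0.154, 0.69, -0.155, 0.69]
ft_force: [0.6, 0.1, -1.9]
width: 0.0447
```

```bash
python3 -c "
from h import *
st()"
```

```text
t 56.85 p [ 0.4262 -0.1627  0.0443] jaw 64.8 xdir [-0.001 -0.    -1.   ] F [ 0.6  0.1 -1.9] T [ 0.01  0.01 -0.  ] w 0.0447 q [-0.57  0.16  0.91  2.11 -0.15  0.94  1.55]
```

>>> drive_tool(moves="0 0 -0.0008 0 0.7;0 0 -0.0004 0 0.7;0 0 0 0 0.7")

```text
time: 57.22
ee_pos: [0.4266, -0.1629, 0.0439]
eef_rot: [0.154, 0.69, -0.154, 0.69]
ft_force: [-4.9, 1.7, 13.8]
width: 0.0445
```

>>> drive_tool(moves="0 0 0.0003 -5 0.7;0 0 -0.0003 -5 0.7;0 0 0 0 0.7")

```text
time: 57.6
ee_pos: [0.4268, -0.1627, 0.0435]
eef_rot: [0.213, 0.674, -0.214, 0.674]
ft_force: [0.4, 1.3, 3.3]
width: 0.0448
```

```bash
python3 -c "
from h import *
st()"
```

```text
t 57.60 p [ 0.4268 -0.1627  0.0435] jaw 54.8 xdir [-0. -0. -1.] F [0.4 1.3 3.3] T [ 0.25 -0.08  0.04] w 0.0448 q [-0.6   0.17  0.93  2.11 -0.17  0.94  1.38]
```

>>> drive_tool(moves="0 0 -0.0006 -8 0.7;0 0 -0.0005 -8 0.7;0 0 -0.0005 -8 0.7;0 0 0 0 0.7")

```text
time: 58.1
ee_pos: [0.4269, -0.1628, 0.0418]
eef_rot: [0.348, 0.615, -0.348, 0.615]
ft_force: [1.0, 1.0, 3.7]
width: 0.045
```

```bash
python3 -c "
from h import *
st()"
```

```text
t 58.10 p [ 0.4269 -0.1628  0.0418] jaw 31.0 xdir [-0.  0. -1.] F [1.  1.  3.7] T [ 0.19 -0.36  0.01] w 0.0450 q [-0.65  0.19  1.    2.11 -0.19  0.94  0.99]
```

Running in smoothly. Continuing.

>>> drive_tool(moves="0 0 -0.0006 -8 0.7;0 0 -0.0005 -8 0.7;0 0 -0.0006 -8 0.7;0 0 -0.0005 -8 0.7;0 0 0 0 0.7")

```text
time: 58.72
ee_pos: [0.427, -0.163, 0.0397]
eef_rot: [0.504, 0.496, -0.504, 0.496]
ft_force: [1.6, 0.4, 6.2]
width: 0.0453
```

```bash
python3 -c "
from h import *
st()"
```

```text
t 58.73 p [ 0.427  -0.163   0.0397] jaw -1.0 xdir [ 0.  0. -1.] F [1.6 0.4 6.2] T [-0.   -0.35  0.04] w 0.0453 q [-0.73  0.23  1.1   2.11 -0.25  0.94  0.49]
```

>>> drive_tool(moves="0 0 -0.0005 -8 0.7;0 0 -0.0005 -8 0.7;0 0 -0.0005 -8 0.7;0 0 0 0 0.7")

```text
time: 59.22
ee_pos: [0.4267, -0.1631, 0.0381]
eef_rot: [0.596, 0.38, -0.596, 0.38]
ft_force: [1.4, 0.0, 5.2]
width: 0.0447
```

```bash
python3 -c "
from h import *
st()"
```

```text
t 59.23 p [ 0.4267 -0.1631  0.0381] jaw -24.9 xdir [ 0.  0. -1.] F [1.4 0.  5.2] T [-0.13 -0.28  0.  ] w 0.0447 q [-0.8   0.27  1.19  2.12 -0.31  0.95  0.13]
```

>>> drive_tool(moves="0 0 -0.0005 -8 0.7;0 0 -0.0005 -8 0.7;0 0 0 0 0.7")

```text
time: 59.6
ee_pos: [0.4273, -0.163, 0.0378]
eef_rot: [0.644, 0.294, -0.643, 0.294]
ft_force: [-1.8, 4.2, 18.9]
width: 0.0451
```

```bash
python3 -c "
from h import *
st()"
```

```text
t 59.60 p [ 0.4273 -0.163   0.0378] jaw -40.9 xdir [ 0.001  0.001 -1.   ] F [-1.8  4.2 18.9] T [ 0.4   0.28 -0.1 ] w 0.0451 q [-0.84  0.31  1.25  2.12 -0.37  0.96 -0.1 ]
```

>>> drive_tool(moves="0 0 0 -8 0.7;0 0 0 -8 0.7;0 0 0 0 0.7")

```text
time: 59.98
ee_pos: [0.4273, -0.1629, 0.0378]
eef_rot: [0.678, 0.202, -0.677, 0.201]
ft_force: [-2.1, 3.4, 19.0]
width: 0.0451
```

```bash
python3 -c "
from h import *
st();snap('wrist','w21.png');snap('side','s21.png')
im=cv2.imread('pics/w21.png')[145:235,205:305]
im=np.clip((im/255.)**.7*255,0,255).astype(np.uint8)
a=cv2.resize(im,(480,432),interpolation=cv2.INTER_CUBIC)
im=cv2.imread('pics/s21.png')[220:292,165:245]
im=np.clip((im/255.)**.6*255,0,255).astype(np.uint8)
b=cv2.resize(im,(480,432),interpolation=cv2.INTER_CUBIC)
cv2.imwrite('pics/c21.png',np.vstack([a,b])[:,:])"
```

```text
t 59.98 p [ 0.4273 -0.1629  0.0378] jaw -56.9 xdir [ 0.002  0.002 -1.   ] F [-2.1  3.4 19. ] T [ 0.51  0.41 -0.22] w 0.0451 q [-0.86  0.34  1.29  2.12 -0.4   0.96 -0.35]
```

>>> drive_tool(moves="0 0 0.0012 0 0.7;0 0 0 0 0.3;0 0 0 0 0.2;0 0 0 0 0.1;0 0 0 0 0;0 0 0.01 0 0;0 0 0.04 0 0;0 0 0.05 8 0;0.02 0 0.02 10 0;0.03 0 0 10 0;0.03 0 0 10 0;0.03 0 0 10 0;0.03 0 0 9 0;0 0 0 0 0;0 0 0 0 0")

```text
time: 61.95
ee_pos: [0.5569, -0.1587, 0.1434]
eef_rot: [-0.518, -0.481, 0.524, -0.475]
ft_force: [-0.8, -0.4, 0.1]
width: 0.0871
```

```bash
python3 -c "
from h import *
st();snap('wrist','w22.png');snap('side','s22.png');snap('top','t22.png')
"
```

```text
t 61.95 p [ 0.5569 -0.1587  0.1434] jaw -4.9 xdir [-0.011  0.001 -1.   ] F [-0.8 -0.4  0.1] T [-0.09  0.07  0.02] w 0.0871 q [-0.6   0.42  1.01  1.7  -0.37  1.25  0.41]
```

>>> drive_tool(moves="0 0 0 5 0;0 0 0 0 0;0 0 0 0 0")

```text
time: 62.48
ee_pos: [0.5575, -0.158, 0.1438]
eef_rot: [0.497, 0.503, -0.502, 0.498]
ft_force: [-0.1, 0.4, -0.3]
width: 0.0868
```

```bash
python3 -c "
from h import *
np.set_printoptions(precision=4,suppress=True)
st();c=snap('wrist','w23.png')
im=cv2.imread('pics/w23.png'); cv2.imwrite('pics/w23z.png',cv2.resize(im[0:240,60:400],None,fx=2.3,fy=2.3,interpolation=cv2.INTER_CUBIC))
c=load('w22.png'); print(unproj(c,361,160,.088))
"
```

```text
t 62.48 p [ 0.5575 -0.158   0.1438] jaw 0.2 xdir [-0.01  0.   -1.  ] F [-0.1  0.4 -0.3] T [-0.1   0.02  0.02] w 0.0868 q [-0.58  0.41  0.99  1.69 -0.36  1.24  0.49]
[ 0.6466 -0.1331  0.088 ]
```

```bash
python3 -c "
from h import *
np.set_printoptions(precision=4,suppress=True)
c=load('w23.png'); print(unproj(c,362.6,171.8,.088)-[.0016,-.0005,0], unproj(c,60+656/2.3-.4,161/2.3-.4,.03)-[.0016,-.0005,0])
print('rear nose',unproj(c,60+95/2.3-.4,472/2.3-.4,.092)-[.0016,-.0005,0],'mid',unproj(c,60+153/2.3-.4,234/2.3-.4,.034)-[.0016,-.0005,0])
t=load('t22.png')
im=cv2.imread('pics/t22.png'); cv2.imwrite('pics/t22z.png',cv2.resize(im[150:270,165:345],None,fx=4.4,fy=4.4,interpolation=cv2.INTER_CUBIC))
"
```

```text
[ 0.6456 -0.1341  0.088 ] [ 0.6398 -0.0495  0.03  ]
rear nose [ 0.4262 -0.1631  0.092 ] mid [ 0.4327 -0.0786  0.034 ]
```

>>> drive_tool(moves="0.022 0.006 0 10 0;0.022 0.006 0 10 0;0.022 0.006 0 10 0;0.022 0.006 0 10 0;0 0 -0.03 5 0;0 0 -0.03 0 0;0 0 -0.025 0 0;0 0 -0.015 0 0;0 0 -0.008 0 0;0 0 0 0 0;0 0 0 0 0.6;0 0 0 0 0.6;0 0 0 0 0.6;0 0 0 0 0.6;0 0 0 0 0.6", newtons=8)

```text
time: 64.4
ee_pos: [0.6457, -0.1341, 0.0357]
eef_rot: [0.266, 0.655, -0.272, 0.653]
ft_force: [0.1, -0.2, 1.0]
width: 0.0456
```

```bash
python3 -c "
from h import *
st()"
```

```text
t 64.40 p [ 0.6457 -0.1341  0.0357] jaw 45.3 xdir [-0.007 -0.007 -1.   ] F [ 0.1 -0.2  1. ] T [-0.02  0.01  0.03] w 0.0456 q [-0.37  0.64  0.7   1.56 -0.43  1.11  1.22]
```

>>> drive_tool(moves="0 0 0 0 0.2;0 0 0 0 0.2;0 0 0 0 0.2;0 0 0 -10 0.2;0 0 0 -10 0.2;0 0 0 -10 0.2;0 0 0 -10 0.2;0 0 0 -10 0.2;0 0 0 -10 0.2;0 0 0 -10 0.2;0 0 0 -10 0.2;0 0 0 -10 0.2;0 0 0 0 0.2;0 0 0 0 0.7;0 0 0 0 0.7;0 0 0 0 0.7;0 0 0 0 0.7;0 0 0 0 0.7", newtons=50)

```text
time: 66.65
ee_pos: [0.6457, -0.1341, 0.0358]
eef_rot: [-0.651, -0.276, 0.654, -0.269]
ft_force: [-0.0, -0.3, 2.2]
width: 0.0454
```

```bash
python3 -c "
from h import *
st()"
```

```text
t 66.65 p [ 0.6457 -0.1341  0.0358] jaw -44.7 xdir [-0.007  0.008 -1.   ] F [-0.  -0.3  2.2] T [-0.04  0.19  0.03] w 0.0454 q [-0.54  0.79  1.02  1.57 -0.71  1.2  -0.16]
```

>>> drive_tool(moves="0 0 0.02 0 0.7;0 0 0.03 0 0.7;0 0 0.04 0 0.7;-0.03 0 0.028 0 0.7;-0.04 -0.004 0 9 0.7;-0.04 -0.004 0 9 0.7;-0.04 -0.004 0 9 0.7;-0.035 -0.004 0 9 0.7;-0.0267 -0.004 0 9 0.7;0 0 0 0 0.7;0 0 0 0 0.7;0 0 0 0 0.7;0 0 0 0 0.7")

```text
time: 68.28
ee_pos: [0.437, -0.1537, 0.154]
eef_rot: [-0.501, -0.498, 0.509, -0.492]
ft_force: [-0.0, 0.1, -1.5]
width: 0.045
```

```bash
python3 -c "
from h import *
st();snap('wrist','w24.png')
im=cv2.imread('pics/w24.png'); cv2.imwrite('pics/w24z.png',cv2.resize(im[0:225,150:360],None,fx=3.5,fy=3.5,interpolation=cv2.INTER_CUBIC))
"
```

```text
t 68.28 p [ 0.437  -0.1537  0.154 ] jaw -1.2 xdir [-0.014 -0.002 -1.   ] F [-0.   0.1 -1.5] T [-0.07  0.05  0.02] w 0.0450 q [-1.04 -0.09  1.26  1.97  0.1   1.21  0.16]
```

```bash
python3 -c "
from h import *
np.set_printoptions(precision=4,suppress=True)
c=load('w24.png'); print(c['extrinsics'][:3,3]-[.437,-.1537,.154], unproj(c,250.9,106.3,.034)-[.0016,-.0005,0])
s0=st(); c=snap('wrist','w25.png');print(c['extrinsics'][:3,3]-s0['ee_pos'], c['extrinsics'][:3,:3]); print(proj(c,s0['ee_pos']+[0.001,0,.05]))
"
```

```text
[0.0056 0.0766 0.1814] [ 0.4325 -0.0787  0.034 ]
t 68.33 p [ 0.4369 -0.1537  0.154 ] jaw -1.2 xdir [-0.014 -0.002 -1.   ] F [ 0.7  0.1 -2.5] T [-0.06  0.01  0.05] w 0.0450 q [-1.04 -0.09  1.26  1.97  0.1   1.21  0.16]
[0.0056 0.0766 0.1814] [[ 0.9997 -0.0146 -0.0193]
 [-0.0194 -0.9589 -0.2831]
 [-0.0143  0.2834 -0.9589]]
[252.5619 262.4014]
```

>>> drive_tool(moves="-0.0036 0.025 0 0 0.7;0 0.025 0 0 0.7;0 0.025 0 0 0.7;0 0 -0.03 0 0.7;0 0 -0.03 0 0.7;0 0 -0.015 0 0.7;0 0 -0.008 0 0.7;0 0 0 0 0.7;0 0 0 0 0.7")

```text
time: 69.5
ee_pos: [0.4335, -0.0785, 0.0714]
eef_rot: [-0.502, -0.498, 0.508, -0.492]
ft_force: [0.3, 0.0, -2.5]
width: 0.045
```

```bash
python3 -c "
from h import *
st()"
```

```text
t 69.50 p [ 0.4335 -0.0785  0.0714] jaw -1.1 xdir [-0.013  0.001 -1.   ] F [ 0.3  0.  -2.5] T [-0.11 -0.01  0.03] w 0.0450 q [-1.07  0.08  1.21  2.11 -0.08  1.01  0.16]
```

Aligned. Lowering to find contact (first possible at about TCP 0.056, if on the thread ends).

>>> drive_tool(moves="0 0 -0.004 0 0.7;0 0 -0.004 0 0.7;0 0 -0.003 0 0.7;0 0 -0.001 0 0.7;0 0 0 0 0.7")

```text
time: 70.12
ee_pos: [0.4333, -0.0783, 0.059]
eef_rot: [-0.502, -0.499, 0.508, -0.492]
ft_force: [0.0, -0.2, -2.4]
width: 0.0451
```

>>> drive_tool(moves="0 0 -0.001 0 0.7;0 0 -0.001 0 0.7;0 0 0 0 0.7")

```text
time: 70.5
ee_pos: [0.4333, -0.0782, 0.0571]
eef_rot: [-0.502, -0.499, 0.508, -0.492]
ft_force: [-0.4, 0.6, -2.5]
width: 0.0448
```

>>> drive_tool(moves="0 0 -0.0008 0 0.7;0 0 0 0 0.7")

```text
time: 70.75
ee_pos: [0.4333, -0.0783, 0.0562]
eef_rot: [-0.502, -0.499, 0.508, -0.492]
ft_force: [0.0, -0.8, -2.5]
width: 0.0449
```

>>> drive_tool(moves="0 0 -0.001 0 0.7;0 0 -0.0005 0 0.7;0 0 0 0 0.7")

```text
time: 71.12
ee_pos: [0.4334, -0.0782, 0.0548]
eef_rot: [-0.502, -0.499, 0.508, -0.492]
ft_force: [0.3, -0.3, -0.2]
width: 0.0449
```

>>> drive_tool(moves="0 0 -0.001 0 0.7;0 0 0 0 0.7")

```text
time: 71.38
ee_pos: [0.4335, -0.0783, 0.054]
eef_rot: [-0.502, -0.499, 0.508, -0.492]
ft_force: [-1.4, -0.1, 4.6]
width: 0.0449
```

>>> drive_tool(moves="0 0 -0.0008 0 0.7;0 0 0 0 0.7")

```text
time: 71.62
ee_pos: [0.4332, -0.0785, 0.0528]
eef_rot: [-0.502, -0.498, 0.508, -0.492]
ft_force: [0.8, -1.9, -2.7]
width: 0.0449
```

>>> drive_tool(moves="0 0 -0.001 0 0.7;0 0 0 0 0.7")

```text
time: 71.88
ee_pos: [0.4331, -0.0784, 0.0518]
eef_rot: [-0.502, -0.499, 0.508, -0.492]
ft_force: [-0.7, -2.3, -2.9]
width: 0.045
```

>>> drive_tool(moves="0 0 -0.001 0 0.7;0 0 0 0 0.7")

```text
time: 72.12
ee_pos: [0.4332, -0.0783, 0.0509]
eef_rot: [-0.502, -0.499, 0.508, -0.492]
ft_force: [-0.6, -2.9, -2.3]
width: 0.0453
```

>>> drive_tool(moves="0 0 -0.0008 0 0.7;0 0 0 0 0.7")

```text
time: 72.38
ee_pos: [0.4333, -0.0783, 0.0501]
eef_rot: [-0.502, -0.499, 0.508, -0.492]
ft_force: [0.2, -2.2, -0.9]
width: 0.0451
```

>>> drive_tool(moves="0 -0.0004 -0.0008 0 0.7;0 0 0 0 0.7")

```text
time: 72.62
ee_pos: [0.4333, -0.0785, 0.0493]
eef_rot: [-0.502, -0.499, 0.508, -0.492]
ft_force: [-0.4, -1.5, -1.7]
width: 0.0449
```

```bash
python3 -c "
from h import *
st()"
```

```text
t 72.62 p [ 0.4333 -0.0785  0.0493] jaw -1.1 xdir [-0.013  0.001 -1.   ] F [-0.4 -1.5 -1.7] T [-0.57  0.18 -0.06] w 0.0449 q [-1.01  0.16  1.18  2.13 -0.18  0.97  0.24]
```

>>> drive_tool(moves="0 -0.0002 -0.001 0 0.7;0 0 0 0 0.7")

```text
time: 72.88
ee_pos: [0.4332, -0.0787, 0.0483]
eef_rot: [-0.502, -0.499, 0.508, -0.492]
ft_force: [-0.7, -1.6, -1.7]
width: 0.0449
```

>>> drive_tool(moves="0 0 -0.0008 0 0.7;0 0 0 0 0.7")

```text
time: 73.12
ee_pos: [0.4333, -0.0787, 0.0475]
eef_rot: [-0.502, -0.499, 0.508, -0.492]
ft_force: [-0.7, -1.3, -1.5]
width: 0.0449
```

>>> drive_tool(moves="0 0 -0.0005 0 0.7;0 0 0 0 0.7")

```text
time: 73.38
ee_pos: [0.4333, -0.0788, 0.0471]
eef_rot: [-0.502, -0.499, 0.508, -0.492]
ft_force: [0.0, -0.8, -0.3]
width: 0.0453
```

>>> drive_tool(moves="0 0 -0.0006 -5 0.7;0 0 -0.0003 -5 0.7;0 0 0 0 0.7")

```text
time: 73.75
ee_pos: [0.4334, -0.0785, 0.0463]
eef_rot: [-0.543, -0.453, 0.548, -0.446]
ft_force: [-2.1, 0.6, 3.6]
width: 0.0451
```

```bash
python3 -c "
from h import *
st()"
```

```text
t 73.75 p [ 0.4334 -0.0785  0.0463] jaw -11.1 xdir [-0.012  0.004 -1.   ] F [-2.1  0.6  3.6] T [0.1  0.69 0.01] w 0.0451 q [-1.03  0.18  1.21  2.14 -0.21  0.96  0.1 ]
```

Sinking properly with almost no torque. I'll keep running it in.

>>> drive_tool(moves="0 0 -0.0005 -8 0.7;0 0 -0.0005 -8 0.7;0 0 -0.0006 -8 0.7;0 0 0 0 0.7")

```text
time: 74.25
ee_pos: [0.4335, -0.0786, 0.0447]
eef_rot: [-0.626, -0.33, 0.629, -0.322]
ft_force: [-2.5, 1.0, 3.8]
width: 0.0448
```

```bash
python3 -c "
from h import *
st()"
```

```text
t 74.25 p [ 0.4335 -0.0786  0.0447] jaw -35.1 xdir [-0.01   0.008 -1.   ] F [-2.5  1.   3.8] T [0.13 0.67 0.03] w 0.0448 q [-1.07  0.22  1.27  2.14 -0.27  0.96 -0.26]
```

>>> drive_tool(moves="0 0 -0.0005 -8 0.7;0 0 -0.0005 -8 0.7;0 0 -0.0006 -8 0.7;0 0 -0.0005 -8 0.7;0 0 0 0 0.7")

```text
time: 74.88
ee_pos: [0.4336, -0.0786, 0.0426]
eef_rot: [-0.692, -0.146, 0.693, -0.137]
ft_force: [-2.4, 1.9, 4.4]
width: 0.0449
```

```bash
python3 -c "
from h import *
st()"
```

```text
t 74.88 p [ 0.4336 -0.0786  0.0426] jaw -66.9 xdir [-0.004  0.012 -1.   ] F [-2.4  1.9  4.4] T [ 0.25  0.48 -0.02] w 0.0449 q [-1.1   0.25  1.31  2.15 -0.31  0.96 -0.78]
```

>>> drive_tool(moves="0 0 0.0004 2 0.7;0 0 0 0 0.3;0 0 0 0 0.3;0 0 0 0 0.3;0 0 0 10 0.3;0 0 0 10 0.3;0 0 0 10 0.3;0 0 0 10 0.3;0 0 0 10 0.3;0 0 0 10 0.3;0 0 0 10 0.3;0 0 0 8 0.3;0 0 0 0 0.3;0 0 0 0 0.7;0 0 0 0 0.7;0 0 0 0 0.7;0 0 0 0 0.7;0 0 0 0 0.7")

```text
time: 77.12
ee_pos: [0.4333, -0.0788, 0.0429]
eef_rot: [0.437, 0.556, -0.444, 0.55]
ft_force: [-0.0, 0.2, -0.7]
width: 0.0451
```

```bash
python3 -c "
from h import *
st()"
```

```text
t 77.12 p [ 0.4333 -0.0788  0.0429] jaw 12.9 xdir [-0.013 -0.002 -1.   ] F [-0.   0.2 -0.7] T [-0.11 -0.02 -0.01] w 0.0451 q [-0.87  0.14  1.01  2.14 -0.14  0.95  0.45]
```

>>> drive_tool(moves="0 0 -0.0006 -5 0.7;0 0 -0.0005 -8 0.7;0 0 -0.0005 -8 0.7;0 0 0 0 0.7")

```text
time: 77.62
ee_pos: [0.4336, -0.0788, 0.0414]
eef_rot: [-0.531, -0.467, 0.537, -0.46]
ft_force: [-0.0, -0.1, 2.2]
width: 0.0445
```

```bash
python3 -c "
from h import *
st()"
```

```text
t 77.62 p [ 0.4336 -0.0788  0.0414] jaw -8.1 xdir [-0.012  0.003 -1.   ] F [-0.  -0.1  2.2] T [-0.1  -0.09 -0.1 ] w 0.0445 q [-0.91  0.16  1.07  2.14 -0.17  0.95  0.11]
```

>>> drive_tool(moves="0 0 -0.0006 -8 0.7;0 0 -0.0005 -8 0.7;0 0 -0.0003 -4 0.7;0 0 0 0 0.7")

```text
time: 78.12
ee_pos: [0.4338, -0.0787, 0.0401]
eef_rot: [-0.604, -0.369, 0.608, -0.361]
ft_force: [0.0, 0.3, 4.8]
width: 0.0452
```

```bash
python3 -c "
from h import *
st()"
```

```text
t 78.12 p [ 0.4338 -0.0787  0.0401] jaw -27.9 xdir [-0.01   0.007 -1.   ] F [0.  0.3 4.8] T [ 0.09 -0.08 -0.08] w 0.0452 q [-0.96  0.18  1.13  2.14 -0.21  0.94 -0.2 ]
```

>>> drive_tool(moves="0 0 -0.0005 -8 0.7;0 0 -0.0004 -8 0.7;0 0 0 0 0.7")

```text
time: 78.5
ee_pos: [0.4336, -0.0785, 0.0398]
eef_rot: [-0.649, -0.281, 0.652, -0.272]
ft_force: [-6.2, 3.0, 22.0]
width: 0.0451
```

```bash
python3 -c "
from h import *
st()"
```

```text
t 78.50 p [ 0.4336 -0.0785  0.0398] jaw -44.0 xdir [-0.009  0.011 -1.   ] F [-6.2  3.  22. ] T [ 0.63  1.37 -0.07] w 0.0451 q [-1.    0.2   1.19  2.14 -0.24  0.95 -0.44]
```

>>> drive_tool(moves="0 0 0.0004 -6 0.7;0 0 0 -6 0.7;0 0 0 0 0.7")

```text
time: 78.88
ee_pos: [0.4336, -0.0784, 0.0398]
eef_rot: [-0.675, -0.212, 0.677, -0.202]
ft_force: [-3.3, 2.5, 13.6]
width: 0.0454
```

```bash
python3 -c "
from h import *
st();snap('side','s26.png');snap('wrist','w26.png')
im=cv2.imread('pics/s26.png')[205:285,155:245]
im=np.clip((im/255.)**.6*255,0,255).astype(np.uint8)
cv2.imwrite('pics/s26z.png',cv2.resize(im,None,fx=7,fy=7,interpolation=cv2.INTER_CUBIC))"
```

```text
t 78.88 p [ 0.4336 -0.0784  0.0398] jaw -55.9 xdir [-0.006  0.012 -1.   ] F [-3.3  2.5 13.6] T [ 0.55  0.74 -0.07] w 0.0454 q [-1.04  0.22  1.24  2.15 -0.27  0.95 -0.63]
```

>>> drive_tool(moves="0 0 0.0008 0 0.7;0 0 0 0 0.3;0 0 0 0 0.3;0 0 0 0 0.3;0 0 0.02 0 0.3;0 0 0.04 0 0.3;0 0 0.04 8 0.3;0 -0.03 0.01 8 0.6;0 -0.04 0 8 1;-0.002 -0.04 0 8 1;-0.005 -0.04 0 8 1;-0.004 -0.03 0 8 1;-0.002 -0.02 0 8 1;0 0 0 0 1;0 0 0 0 1;0 0 0 0 1")

```text
time: 80.97
ee_pos: [0.4212, -0.2497, 0.1448]
eef_rot: [-0.517, -0.483, 0.526, -0.472]
ft_force: [0.1, 0.4, -0.7]
width: 0.0005
```

```bash
python3 -c "
from h import *
st();snap('wrist','w27.png');snap('side','s27.png')
im=cv2.imread('pics/s27.png')[160:310,140:330]
cv2.imwrite('pics/s27z.png',cv2.resize(im,None,fx=3.8,fy=3.8,interpolation=cv2.INTER_CUBIC))"
```

```text
t 80.97 p [ 0.4212 -0.2497  0.1448] jaw -5.1 xdir [-0.019  0.003 -1.   ] F [ 0.1  0.4 -0.7] T [-0.11 -0.01 -0.03] w 0.0005 q [-0.7   0.17  1.26  1.92 -0.17  1.19  0.53]
```

>>> drive_tool(moves="0.003 0.043 0 0 1;0.0028 0.0437 0 0 1;0 0 -0.03 0 1;0 0 -0.025 0 1;0 0 -0.008 0 1;0 0 0 0 1")

```text
time: 81.82
ee_pos: [0.4263, -0.1646, 0.0819]
eef_rot: [-0.517, -0.482, 0.527, -0.472]
ft_force: [-0.6, 0.5, -0.8]
width: 0.0003
```

>>> drive_tool(moves="0 0 -0.002 0 1;0 0 -0.002 0 1;0 0 0 0 1")

```text
time: 82.2
ee_pos: [0.4267, -0.1642, 0.078]
eef_rot: [-0.517, -0.482, 0.526, -0.472]
ft_force: [0.1, 0.6, 0.6]
width: 0.0005
```

>>> drive_tool(moves="0 0 -0.001 0 1;0 0 -0.001 0 1;0 0 0 0 1")

```text
time: 82.58
ee_pos: [0.4265, -0.1642, 0.0758]
eef_rot: [-0.517, -0.482, 0.526, -0.472]
ft_force: [-0.2, 0.2, -0.3]
width: 0.0003
```

>>> drive_tool(moves="0 0 -0.001 0 1;0 0 -0.001 0 1;0 0 0 0 1")

```text
time: 82.95
ee_pos: [0.4265, -0.1642, 0.0737]
eef_rot: [-0.517, -0.482, 0.526, -0.472]
ft_force: [0.0, -0.1, -0.0]
width: 0.0002
```

>>> drive_tool(moves="0 0 -0.0007 0 1;0 0 0 0 1")

```text
time: 83.2
ee_pos: [0.4266, -0.1642, 0.0731]
eef_rot: [-0.517, -0.482, 0.526, -0.472]
ft_force: [-0.2, 0.5, -0.1]
width: 0.0007
```

>>> drive_tool(moves="0 0 -0.0005 0 1;0 0 0 0 1")

```text
time: 83.45
ee_pos: [0.4267, -0.1643, 0.0728]
eef_rot: [-0.517, -0.482, 0.526, -0.472]
ft_force: [-1.3, 0.9, 4.3]
width: 0.0006
```

>>> drive_tool(moves="0 0 0.012 0 1;0.0034 0.043 0 0 1;0.0034 0.042 0 0 1;0 0 0 0 1;0 0 -0.007 0 1;0 0 -0.003 0 1;0 0 0 0 1")

```text
time: 84.32
ee_pos: [0.4331, -0.0802, 0.0745]
eef_rot: [-0.517, -0.482, 0.527, -0.472]
ft_force: [1.0, 0.4, 0.5]
width: 0.0004
```

>>> drive_tool(moves="0 0 -0.001 0 1;0 0 0 0 1")

```text
time: 84.58
ee_pos: [0.4334, -0.0794, 0.0737]
eef_rot: [-0.517, -0.482, 0.526, -0.472]
ft_force: [0.3, 0.6, -1.1]
width: 0.0004
```

>>> drive_tool(moves="0 0 -0.0006 0 1;0 0 0 0 1")

```text
time: 84.82
ee_pos: [0.4334, -0.0792, 0.073]
eef_rot: [-0.517, -0.482, 0.526, -0.472]
ft_force: [-0.1, -0.7, 0.8]
width: -0.0001
```

>>> drive_tool(moves="0 0 -0.0005 0 1;0 0 0 0 1")

```text
time: 85.08
ee_pos: [0.4336, -0.0792, 0.0728]
eef_rot: [-0.517, -0.482, 0.526, -0.472]
ft_force: [-1.7, -0.1, 5.7]
width: 0.0006
```

>>> drive_tool(moves="0 0 0.035 0 1;0 0 0.035 0 1;-0.003 -0.04 0 0 1;-0.003 -0.04 0 0 1;-0.003 -0.04 0 0 1;-0.003 -0.04 0 0 1;-0.0025 -0.023 0 0 1;0 0 -0.03 0 1;0 0 -0.03 0 1;0 0 -0.03 0 1;0 0 -0.023 0 1;0 0 0 0 1;0 0 0 0 1")

```text
time: 86.7
ee_pos: [0.4192, -0.2626, 0.0303]
eef_rot: [-0.517, -0.482, 0.526, -0.472]
ft_force: [1.1, 0.1, 0.2]
width: 0.0004
```

```bash
python3 -c "
from h import *
st();snap('wrist','w28.png');snap('side','s28.png')
im=cv2.imread('pics/s28.png')[180:310,130:260]
cv2.imwrite('pics/s28z.png',cv2.resize(im,None,fx=4.5,fy=4.5,interpolation=cv2.INTER_CUBIC))"
```

```text
t 86.70 p [ 0.4192 -0.2626  0.0303] jaw -5.1 xdir [-0.018  0.002 -1.   ] F [1.1 0.1 0.2] T [-0.05  0.05 -0.03] w 0.0004 q [-0.46  0.42  1.09  2.01 -0.44  0.99  0.76]
```

>>> drive_tool(moves="-0.002 0.007 0 0 1;0 0.007 0 0 1;0.0005 0.006 0 0 1;0.001 0.012 0 0 1;0.001 0.012 0 0 1;0.001 0.012 0 0 1;0 0 0 0 1")

```text
time: 87.68
ee_pos: [0.4206, -0.2054, 0.0296]
eef_rot: [-0.517, -0.483, 0.526, -0.472]
ft_force: [-0.3, 0.4, -0.2]
width: 0.0005
```

```bash
python3 -c "
from h import *
st()"
```

```text
t 87.67 p [ 0.4206 -0.2054  0.0296] jaw -5.0 xdir [-0.019  0.003 -1.   ] F [-0.3  0.4 -0.2] T [-0.15 -0.05 -0.05] w 0.0005 q [-0.64  0.36  1.15  2.08 -0.39  0.97  0.63]
```

>>> drive_tool(moves="0.001 0.012 0 0 1;0.001 0.012 0 0 1;0.001 0.012 0 0 1;0 0 0 0 1")

```text
time: 88.18
ee_pos: [0.4235, -0.1698, 0.0296]
eef_rot: [-0.517, -0.483, 0.526, -0.472]
ft_force: [0.6, 0.9, -0.6]
width: 0.0004
```

```bash
python3 -c "
from h import *
st();snap('wrist','w29.png')"
```

```text
t 88.17 p [ 0.4235 -0.1698  0.0296] jaw -5.0 xdir [-0.019  0.003 -1.   ] F [ 0.6  0.9 -0.6] T [-0.1   0.11  0.05] w 0.0004 q [-0.76  0.33  1.18  2.11 -0.36  0.96  0.53]
```

>>> drive_tool(moves="0.001 0.012 0 0 1;0.001 0.012 0 0 1;0.001 0.012 0 0 1;0.001 0.012 0 0 1;0.001 0.012 0 0 1;0.001 0.012 0 0 1;0.0008 0.01 0 0 1;0 0 0 0 1")

```text
time: 89.22
ee_pos: [0.4303, -0.0883, 0.0296]
eef_rot: [-0.517, -0.483, 0.526, -0.472]
ft_force: [0.9, -2.0, 0.3]
width: 0.0003
```

```bash
python3 -c "
from h import *
st()"
```

```text
t 89.22 p [ 0.4303 -0.0883  0.0296] jaw -5.1 xdir [-0.019  0.002 -1.   ] F [ 0.9 -2.   0.3] T [-0.36 -0.1  -0.03] w 0.0003 q [-1.    0.27  1.23  2.15 -0.32  0.94  0.32]
```

>>> drive_tool(moves="0.0005 0.006 0 0 1;0.0005 0.005 0 0 1;0.0002 0.003 0 0 1;0.0002 0.002 0 0 1;0 0 0 0 1")

```text
time: 89.85
ee_pos: [0.4317, -0.0736, 0.0296]
eef_rot: [-0.517, -0.482, 0.526, -0.472]
ft_force: [1.3, -5.3, -1.4]
width: 0.0009
```

>>> drive_tool(moves="0.0002 0.002 0 0 1;0.0001 0.002 0 0 1;0 0 0 0 1")

```text
time: 90.22
ee_pos: [0.4319, -0.0723, 0.0297]
eef_rot: [-0.517, -0.48, 0.528, -0.473]
ft_force: [1.1, -16.5, -2.5]
width: -0.0001
```

>>> drive_tool(moves="0.0002 0.003 0 0 1;0 0 0 0 1;0 0 0 0 1")

```text
time: 90.6
ee_pos: [0.4321, -0.0722, 0.03]
eef_rot: [-0.517, -0.479, 0.529, -0.473]
ft_force: [1.4, -29.1, -1.7]
width: 0.0003
```

```bash
python3 -c "
from h import *
st();snap('top','t30.png');snap('side','s30.png')
im=cv2.imread('pics/s30.png')[150:310,130:330]
cv2.imwrite('pics/s30z.png',cv2.resize(im,None,fx=3.7,fy=3.7,interpolation=cv2.INTER_CUBIC))"
```

```text
t 90.60 p [ 0.4321 -0.0722  0.03  ] jaw -5.4 xdir [-0.017 -0.006 -1.   ] F [  1.4 -29.1  -1.7] T [-6.46 -0.18  0.09] w 0.0003 q [-1.06  0.27  1.24  2.15 -0.3   0.94  0.26]
```

>>> drive_tool(moves="0 -0.006 0 0 1; -0.001 -0.012 0 0 1; -0.002 -0.025 0 0 1; -0.002 -0.03 0 0 1; 0 0 0.03 0 1; 0 0 0.05 0 1; 0 0 0.05 0 1; 0 0 0.04 0 1; 0 0 0 0 1")

```text
time: 91.82
ee_pos: [0.4273, -0.1314, 0.1774]
eef_rot: [-0.517, -0.489, 0.521, -0.472]
ft_force: [0.4, -0.1, -1.3]
width: 0.0004
```

```bash
python3 - <<'E'
from h import *
import cv2,numpy as np
for n,f in (("top","t40.png"),("side","s40.png"),("wrist","w40.png")):
    snap(n,f)
    c=load(f)
    for nm,p in dict(rear=(.4407,.0118,.092),mid=(.4474,.0955,.092),panel=(.4348,-.060,.066)).items():
        print(n,nm,np.round(proj(c,np.array(p)),1))
a=cv2.imread("pics/t40.png");b=cv2.imread("pics/s40.png");print(a.shape,b.shape)
E
```

```text
top rear [249.8 236.9]
top mid [222.5 235.4]
top panel [272.7 237.7]
side rear [190.8 205.5]
side mid [187.9 188.4]
side panel [194.5 230.3]
wrist rear [260.7  17.9]
wrist mid [ 261.5 -111.7]
wrist panel [260.2 110.3]
(384, 512, 3) (384, 512, 3)
```

```bash
cat h.py; ls pics | head -80
```

```text
import numpy as np, cv2
from bench import r,cams,ticket
def snap(name,fn):
    c=cams.camera(name)
    cv2.imwrite('pics/'+fn,cv2.cvtColor(c['color'],cv2.COLOR_RGB2BGR))
    np.savez('pics/'+fn+'.npz',**{k:np.array(v) for k,v in c.items()})
    return c
def load(fn):
    return dict(np.load('pics/'+fn+'.npz'))
def unproj(c,u,v,z):
    E=np.array(c['extrinsics']); d=E[:3,:3]@np.array([(u-c['cx'])/c['fx'],(v-c['cy'])/c['fy'],1.])
    o=E[:3,3]; return o+d*(z-o[2])/d[2]
def proj(c,p):
    E=np.array(c['extrinsics']); q=E[:3,:3].T@(np.array(p)-E[:3,3])
    return np.array([c['fx']*q[0]/q[2]+c['cx'],c['fy']*q[1]/q[2]+c['cy']])
from scipy.spatial.transform import Rotation as R
def st():
    s=r.read_state(); M=R.from_quat(s['eef_rot']).as_matrix()
    a=np.degrees(np.arctan2(M[1,1],M[0,1]))
    print('t %.2f'%s['time'],'p',np.round(s['ee_pos'],4),'jaw %.1f'%a,'xdir',np.round(M[:,0],3),'F',np.round(s['ft_force'],1),'T',np.round(s['torque'],2),'w %.4f'%s['width'],'q',np.round(s['joint_positions'],2))
    return s
from scipy.optimize import fsolve
def arcfit(c,R,z,ccol,toprow,g):
    a=np.lin
[... 294 characters left out ...]
w16.png
ports.png
s11.png
s11.png.npz
s11z.png
s12.png
s12.png.npz
s12z.png
s13.png
s13.png.npz
s14.png
s14.png.npz
s15.png
s15.png.npz
s16.png
s16.png.npz
s16z.png
s19.png
s19.png.npz
s2.png
s2.png.npz
s20.png
s20.png.npz
s21.png
s21.png.npz
s22.png
s22.png.npz
s26.png
s26.png.npz
s26z.png
s27.png
s27.png.npz
s27z.png
s28.png
s28.png.npz
s28z.png
s2z.png
s2zz.png
s3.png
s3.png.npz
s30.png
s30.png.npz
s30z.png
s3y.png
s3z.png
s4.png
s4.png.npz
s40.png
s40.png.npz
s4z.png
s5.png
s5.png.npz
s5z.png
s7.png
s7.png.npz
s7z.png
s8.png
s8.png.npz
s8z.png
s9.png
s9.png.npz
side0.png
side0.png.npz
side0z.png
t1.png
t1.png.npz
t22.png
t22.png.npz
t22z.png
t30.png
t30.png.npz
t40.png
t40.png.npz
t6.png
```

View pics/w40.png

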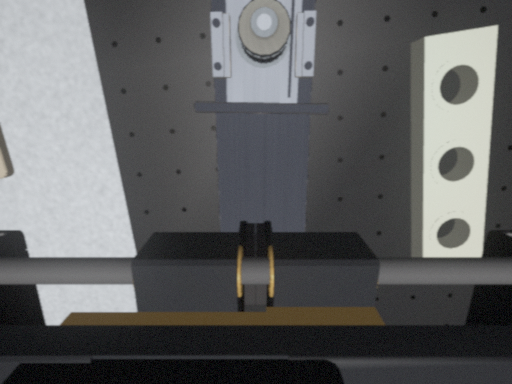

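View pics/t40.png

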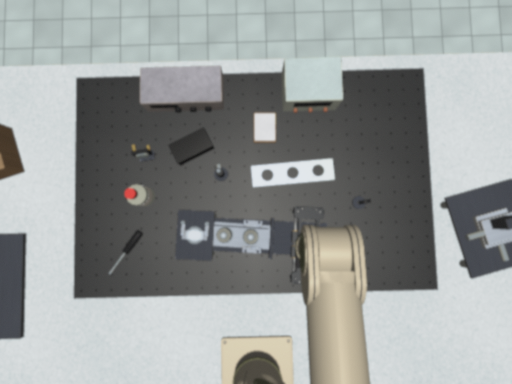

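View pics/s40.png

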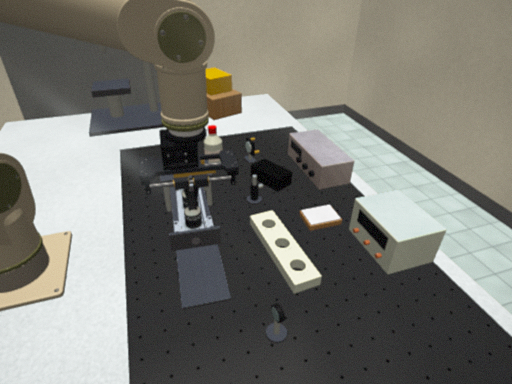

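```bash
python3 - <<'E'
import cv2
a=cv2.imread("pics/w40.png")[0:125,185:345]
cv2.imwrite("pics/w40z.png",cv2.resize(a,None,fx=4.7,fy=4.7,interpolation=cv2.INTER_CUBIC))
E
```

```text
(no output)
```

View pics/w40z.png

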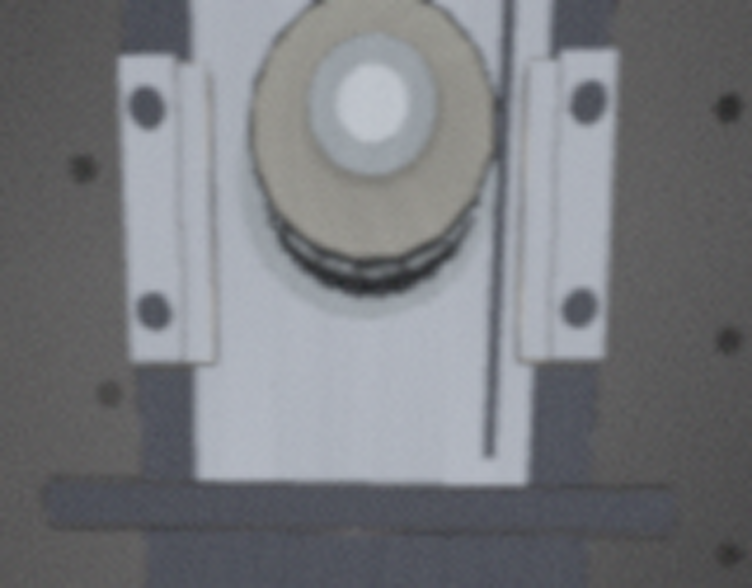

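```bash
python3 - <<'E'
from h import *
c=load("w40.png")
f=lambda u,v,z:unproj(c,185+u/4.7,v/4.7,z)
bl,br=f(130,362,.032),f(605,360,.032); tl,tr=f(118,57,.032),f(618,48,.032)
print(np.round([bl,br,tl,tr],4), np.linalg.norm(br-bl),np.linalg.norm(tl-bl))
d=((tl+tr)-(bl+br)); d/=np.linalg.norm(d); print(d)
org=(bl+br+tl+tr)/4+0.02*d; print('guide org',org)   # centre y=-0.02
def g(p): return np.round([(p-org)@np.array([d[1],-d[0],0]),(p-org)@d],4)
for n,p in dict(pout_l=f(50,525,.066),pout_m=f(360,531,.066),pout_r=f(670,535,.066),pinn=f(360,485,.066)).items(): print(n,p.round(4),g(p),'mid y',g(p)[1]+(0.146 if n=='pinn' else .156))
n=f(372,103,.092); print('nose',n.round(4),g(n),'mid y',g(n)[1]+.084)
b=f(372,140,.078);print('barrel top',b,g(b))
E
```

```text
[[ 0.3875 -0.023   0.032 ]
 [ 0.4921 -0.031   0.032 ]
 [ 0.392   0.0368  0.032 ]
 [ 0.4963  0.0296  0.032 ]] 0.10496006358107741 0.06002510115095274
[0.07143436 0.9974453  0.        ]
guide org [0.44339928 0.02302617 0.032     ]
pout_l [ 0.3726 -0.0565  0.066 ] [-0.0649 -0.0844] mid y 0.0716
pout_m [ 0.436  -0.0626  0.066 ] [-0.0013 -0.0859] mid y 0.0701
pout_r [ 0.4988 -0.0683  0.066 ] [ 0.0618 -0.0871] mid y 0.0689
pinn [ 0.4366 -0.0536  0.066 ] [-0.0013 -0.0769] mid y 0.0691
nose [0.4433 0.0087 0.092 ] [ 0.0009 -0.0143] mid y 0.06970000000000001
barrel top [0.44317421 0.00616359 0.078     ] [ 0.001  -0.0168]
```

```bash
python3 - <<'E'
import cv2,numpy as np
a=cv2.imread("pics/t1.png");b=cv2.imread("pics/t40.png")
cv2.imwrite("pics/cmp40.png",np.vstack([a[90:300,70:440],b[90:300,70:440]]))
E
```

```text
(no output)
```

View pics/cmp40.png

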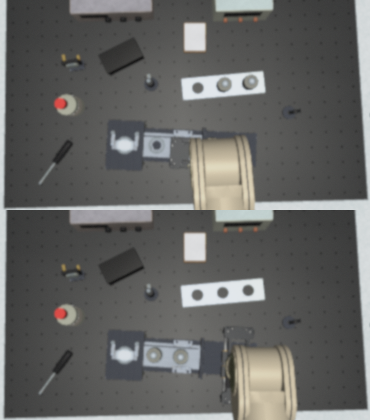

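The before and after top views show all seven bystanders unmoved. Both objectives are in the slide, the storage block is empty and the arm is clear.

```bash
python3 - <<'E'
from h import *
st()
print(ticket.close_job())
E
```

```text
t 91.97 p [ 0.4251 -0.1318  0.1743] jaw -4.5 xdir [-0.026  0.01  -1.   ] F [-0.6 -0.3 -0.4] T [-0.13  0.   -0.01] w 0.0009 q [-1.06 -0.23  1.16  1.97  0.21  1.3  -0.05]
the job is handed in; nothing more can be done
None
```

The job is handed in at 92 s of the 210 s allowed; no verdict was reported. I drew the slide out to its stop and screwed both objectives present into port_rear and port_mid (the third well was empty at the start). I then pushed the slide home at the panel's middle and backed the arm off clear.

**Last checks**
- **Slide home:** measured against the gib blocks in the wrist picture, the middle port is at guide y ≈ 0.070 m. Panel edges and nose give 0.069 to 0.072, and the stop is at 0.070. The push ended at about 29 N with no more travel.
- **Objectives seated:** before the push, a fingertip touch put both nose tops at about 92 mm, which means the shoulders are flat on the slide. I did not repeat the touch after the push. The last pictures show both still upright in their ports.
- **Bystanders:** all seven look unmoved between the first and last top pictures, compared by eye.

**What disagreed or went wrong**
- **Fingertip position:** contacts put the fingertips about 19 mm behind the reported TCP, not 11 mm ahead of it as the interface text says. I used the measured value.
- **Wrist camera:** its positions were off by about 1.6 mm in x.
- **First objective:** it jammed on the thread ends and needed a regrip and a centre correction before it seated.
- **Storage block:** it was knocked about 10 mm aside during the run, while the arm was not near it, and I left it there.

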